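# Close up the valve case and stow the air cylinder

## Robot

A 6-joint arm with a two-finger parallel gripper is mounted at the origin on the work surface. World frame = base frame: x ahead of the robot, y to its left, z up, the work surface at z = 0. Lengths are in m, angles in rad, forces in N, time in s.
With the tool pointing down it reaches from about 0.25 to 0.725 m from the base axis. Payload 4 kg.
Tool frame: the origin (TCP) lies on the centre line of the jaws, within the pads' length; the fingertips stand 11 mm ahead of it and the grasp point (between the pads) lies 8 mm behind it; z points along the fingers, x is the direction in which the jaws open and shut, and the axes are right-handed (so a half turn about z gives the same grasp; the last joint's range is limited). The gripper opens to 85 mm and grips with 20 to 120 N. Pads are 22 mm wide; open, the fingers measure 114 mm over their backs; the gripper's body (76 mm by 85 mm) begins 54 mm behind the grasp point. The pads swing forward as they close: fully open they stand 13 mm farther back than shut.
Start: joints at [-1.123, 0.241, 0.005, 1.335, 0, 1.571], TCP at [0.216, -0.451, 0.242] pointing down, gripper open.
Joint ranges: [-2.72, 2.72], [-1.05, 1.87], [-1.09, 1.28], [-1.99, 2.15], [-1.42, 1.44], [-3.14, 3.14]. Speed limits (rad/s): [2.79, 2.79, 3.14, 3.14, 3.14, 3.14].

## Interface

Orientations are given as a unit quaternion [x, y, z, w].
In Python, from workcell import bot, viewer, order gives the robot as it stands. The module is installed in compiled form; this text tells all that it offers.
- The arm moves only by the tool send_rows, never from a script. Its argument "increments" is a list that holds one entry, the list of rows, each a list of 4 numbers: the shift along the tool's x, y, z in m, then the turn about the tool's z in degrees. A call has exactly 8 rows; each row shifts and turns the pose as measured when the row begins, along the tool's axes as they then stand; what a row does not reach is not made up. A row lasts 1/10 s, in which the tool goes at most 50 mm and 8.59 degrees, less where a joint would pass 70% of its speed; a pose out of reach is approached as far as the arm can. A call is refused whole if a number of a shift passes 0.05 or a number of a turn 8.59, either way. A call with a gripper value outside its range is refused whole. "hand" is the closure, from -1 (fully open) to 1 (shut), so that 0 is half open, set as the call begins (left out, the last holds). The fingers move at their own pace and stop on an object; the grip force is fixed at half the most. Time passes only in rows, so rows that do not move let the fingers close, or fill a call up. It gives the time, the measured TCP pose, the force and the opening at its end, in the units of the state.
- bot.get_obs(): the state, without advancing time (a new reading comes with each control period).
- viewer.camera(name): name is "scene" or "side" or "wrist"; returns a dict with "image" (384x512x3 uint8, red, green, blue), "range_z" (384x512 float32, m along the optical axis (not along the pixel's ray), 0 where there is no reading), "camera_matrix" (3x3 intrinsics, pixels), "eye" and "rotation" of the camera in the world. Camera axes: x right, y down, z forward; pixel columns grow to the right and rows downward; lengths in m; the calibration is good to about 2 mm. A picture is of the moment at which its call begins.
- order.job_done(): hands the job in, once; it reports no verdict.
The state is a dict: "clock": time; "joint_pos": joint angles; "joint_vel": joint speeds; "tau": joint torques, N m; "eef_pos": TCP position; "tool_rot": TCP orientation; "ft_force": force on the tool from outside, world axes, zero at the start; "ft_torque": the same for the moment, N m; "grip_width": finger opening in m.
Only numpy, scipy, OpenCV 4.12 (cv2) and the standard library are available. Lean on these libraries where they do the work, as an engineer would, in place of code of your own. Each camera call takes 0.05 s, during which the arm holds its last target.

## Task

Get the pneumatic kit ready to ship: first push the clear lid of the valve case fully shut, then fold its three yellow clip flaps down flat against the case walls. Last, press the air cylinder lying on the table fully home into the orange spring jaws of its steel holder, with the jaws gripping it evenly about its middle, and let go; do not knock the other parts about.

Things in the scene. Friction and masses are not known exactly. Their poses are not given: they have to be found in the camera images.
- case: dark metal valve case with a clear lid with pale frame, fixed to the table; origin at the centre of its underside. Outside 150 (x) by 160 (y) by 100 (z) mm; the shut lid is 158 by 168 mm and its top lies at z = 110 mm. x points from the front wall (robot's side) to the lid hinge side, y to its left, z up
- lid (a joint): opening angle of the lid in rad, 0 = shut (stop); starts at 0.75 to 1.15, leaning over the case. Hinge line along the case's y at x = +79, z = 100 mm in the frame of case (the side away from the robot); the front edge swings up. Friction hinge: stays where left, 2 to 4 N at the free edge turns it
- lid_edge (a point): middle of the lid's free edge, on its outer (upper) face. The lid is a clear panel 158 mm long from the hinge line, 168 mm wide; its outer face lies 10 mm above the hinge line when shut
- flap_front (a joint): angle of the yellow clip flap on the front (free) edge of the lid, relative to the lid: 0 = flat against the case wall (stop), 1.57 = straight out in the lid's plane, most 2.3; starts at 1.3 to 2.0. Friction hinge, stays where left (1 to 2 N at the free end turns it). With the lid shut the hinge line lies along y at x = -83, z = 104 mm in the frame of case
- flap_left (a joint): angle of the yellow clip flap on the left (+y) edge of the lid, relative to the lid: 0 = flat against the case wall (stop), 1.57 = straight out in the lid's plane, most 2.3; starts at 1.3 to 2.0. Friction hinge, stays where left (1 to 2 N at the free end turns it). With the lid shut the hinge line lies along x at y = +88, z = 104 mm in the frame of case
- flap_right (a joint): angle of the yellow clip flap on the right (-y) edge of the lid, relative to the lid: 0 = flat against the case wall (stop), 1.57 = straight out in the lid's plane, most 2.3; starts at 1.3 to 2.0. Friction hinge, stays where left (1 to 2 N at the free end turns it). With the lid shut the hinge line lies along x at y = -88, z = 104 mm in the frame of case
- flap_front_end (a point): middle of the front flap's free end: a yellow plate 60 mm wide, 5 mm thick, 50 mm from hinge to free end; folding carries the free end down and in towards the wall
- flap_left_end (a point): middle of the left flap's free end: a yellow plate 60 mm wide, 5 mm thick, 50 mm from hinge to free end; folding carries the free end down and in towards the wall
- flap_right_end (a point): middle of the right flap's free end: a yellow plate 60 mm wide, 5 mm thick, 50 mm from hinge to free end; folding carries the free end down and in towards the wall
- holder: fixed steel holder, origin at the centre of its underside; base plate 114 (x) by 90 (y) by 12 mm. A barrel that is home lies along its x, axis at y = 0, z = 42 mm, on steel seats; the end caps hang beyond the base plate's ends
- jaw_left (a joint): spring angle of the holder's left orange jaws, 0 = at rest. Two pairs of jaws, each 18 mm long, stand at x = -40 and +40 mm of the holder (62 mm free between the pairs); mouths open upwards, 23 mm wide at rest at z = 52 mm, flared up to z = 64 mm; they spread under a barrel pressed down with about 6 to 20 N and close over it
- aircyl_center (a point): centre of the loose air cylinder, on its axis half-way up (18 mm above the table at the start); x along its length. Aluminium barrel 28 mm in diameter and 124 mm long, between two square black end caps (36 by 36 by 18 mm); a thin steel rod (12 mm in diameter) sticks out 20 mm at the +x end; about 0.22 kg. It may go into the holder either way round
- gauge: bystander: round yellow-faced gauge, 64 mm in diameter, 28 mm high; origin under its centre
- valve: bystander: pale valve body 100 by 26 by 52 mm; origin under its centre
- muffler: bystander: standing white silencer, 40 mm in diameter, 82 mm high; origin under its centre
- regulator: bystander: dark regulator 50 by 80 by 75 mm; origin under its centre
- ballvalve: bystander: brass ball valve with a green lever, 110 by 32 by 52 mm; origin under its centre
Mind the look-alikes: they are no part of the job. Leave any purple look-alike of the part that bears aircyl_center alone.

How it is judged:
By the outcome, as a careful person would: the job done as asked, in the order asked, and still so for the second after the job is handed in, with the robot touching nothing.
It also fails if it takes over 72 s, if anything falls off the work surface, if the arm or the gripper's body presses on something with over 40 N, if the wrist force passes 120 N, or if a joint passes its speed limit or range.

## Working session

There is one attempt and no reset: what is moved stays moved. The work goes in short steps, Python scripts to look and compute and a tool call to move; the robot and the scene stay as the last step left them, time stands still between calls to the robot, and variables do not carry over. Pictures are saved under pics/ and viewed, and the job is handed in when it is done.

Besides the shell and the picture viewer there is one more tool, called after "Call:" as name([rows], argument=value, ...), one row to a line, values as JSON. send_rows: Moves the arm, as the interface text tells. Its arguments: {"type":"object","properties":{"increments":{"type":"array","items":{"type":"array","items":{"type":"array","items":{"type":"number"}}}},"hand":{"type":"number"}},"required":["increments"]}

```bash
mkdir -p pics
cat > h.py <<'E'
import numpy as np, cv2
from workcell import bot, viewer, order
def snap(name,out):
    c=viewer.camera(name); cv2.imwrite(f'pics/{out}.png',c['image'][:,:,::-1]); np.savez(f'{out}.npz',**c); return c
def pts(c):
    z=c['range_z'];K=c['camera_matrix'];v,u=np.mgrid[:z.shape[0],:z.shape[1]]
    p=np.stack([(u-K[0,2])/K[0,0]*z,(v-K[1,2])/K[1,1]*z,z],-1)
    return p@np.array(c['rotation']).T+np.array(c['eye'])
E
python3 - <<'E'
from h import *
for n in ['scene','side','wrist']:
    c=snap(n,n+'0'); print(n,c['eye'],c['rotation'],c['camera_matrix'])
print(bot.get_obs())
E
```

```text
scene [ 1.3323104  -0.00888957  1.26850665] [ 0.66265924  0.68635842 -0.21180803 -0.2119722 ] [[493.39743348   0.         263.70112973]
 [  0.         493.39743348 194.22937555]
 [  0.           0.           1.        ]]
side [0.18066405 0.69659333 0.86130945] [-0.18725328  0.90490849 -0.37218423  0.08692372] [[424.05554649   0.         259.2582995 ]
 [  0.         424.05554649 189.44508584]
 [  0.           0.           1.        ]]
wrist [ 0.28726048 -0.41798727  0.37413077] [ 0.83642545 -0.52611277 -0.0825342   0.12956054] [[270.21601474   0.         252.30429829]
 [  0.         270.21601474 191.69021421]
 [  0.           0.           1.        ]]
{'clock': 0.15, 'joint_pos': array([-1.12299348e+00,  2.41247844e-01,  4.03819905e-03,  1.33521792e+00,
       -2.91779919e-05,  1.57079497e+00]), 'joint_vel': array([ 1.78168364e-03, -2.14892449e-03,  3.08910413e-03, -7.96762891e-04,
       -1.69978205e-03, -4.66488177e-06]), 'tau': array([ 3.76671433e-04, -3.72636366e+01,  2.52638680e+01,  1.23771347e-02,
       -6.22736593e-06,  1.28585594e-05]), 'eef_pos': array([ 0.21628338, -0.45028356,  0.24161523]), 'tool_rot': array([ 8.46459200e-01, -5.32452962e-01, -6.98155140e-04, -4.21930436e-04]), 'ft_force': array([0.64088012, 0.18595998, 0.971147  ]), 'ft_torque': array([-0.01103797,  0.00360033,  0.04141703]), 'grip_width': 0.08547189423842425}
```

```bash
sed -i 's/np.array(c\[.rotation.\]).T/R.from_quat(c["rotation"]).as_matrix().T/; 1a from scipy.spatial.transform import Rotation as R' h.py; cat h.py | head -12
```

```text
import numpy as np, cv2
from scipy.spatial.transform import Rotation as R
from workcell import bot, viewer, order
def snap(name,out):
    c=viewer.camera(name); cv2.imwrite(f'pics/{out}.png',c['image'][:,:,::-1]); np.savez(f'{out}.npz',**c); return c
def pts(c):
    z=c['range_z'];K=c['camera_matrix'];v,u=np.mgrid[:z.shape[0],:z.shape[1]]
    p=np.stack([(u-K[0,2])/K[0,0]*z,(v-K[1,2])/K[1,1]*z,z],-1)
    return p@R.from_quat(c["rotation"]).as_matrix().T+np.array(c['eye'])
```

View pics/scene0.png

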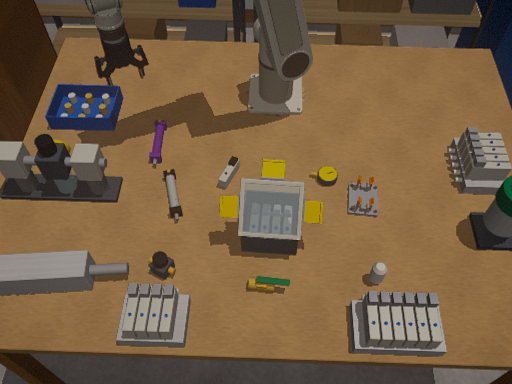

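View pics/side0.png

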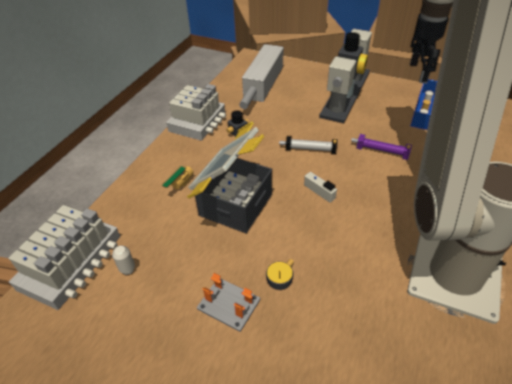

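View pics/wrist0.png

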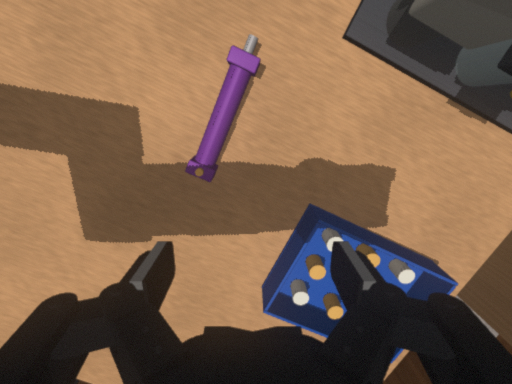

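The candidates for the air cylinder are an aluminium barrel with black caps (scene 173,193; side 310,145) and a purple look-alike (scene 158,142; side 382,147), which I leave alone. The case is at scene (270,215) and the holder with orange jaws at (364,198). Next I measure.

Run:
```python
from h import *
for n in ['scene0','side0']:
    c=np.load(n+'.npz'); P=pts(c); im=c['image']; hsv=cv2.cvtColor(im,cv2.COLOR_RGB2HSV)
    print(n,'table z',np.median(P[...,2]))
    def blobs(m,name,amin=25):
        k,l,s,ce=cv2.connectedComponentsWithStats(m.astype(np.uint8))
        for i in range(1,k):
            if s[i,4]<amin: continue
            q=P[(l==i)&(c['range_z']>0)]
            if len(q)==0: continue
            print(name,ce[i].round(),s[i,4],'med',np.median(q,0).round(3),'lo',np.percentile(q,3,axis=0).round(3),'hi',np.percentile(q,97,axis=0).round(3))
    H,S,V=[hsv[...,i] for i in range(3)]
    blobs((H>22)&(H<32)&(S>200)&(V>120),'yellow',40)
    blobs((H>4)&(H<14)&(S>200)&(V>150),'orange',5)
    inr=(P[...,0]>0.2)&(P[...,0]<0.75)&(abs(P[...,1])<0.45)
    blobs((P[...,2]>0.008)&inr,'tall',40)
    dst='pics/'+n+'z.png'
    if n=='scene0': crops=[(140,130,120,110),(210,150,120,110),(330,165,70,60)]
    else: crops=[(270,120,100,60),(160,110,120,130),(190,260,80,80)]
    out=[cv2.resize(im[y:y+h,x:x+w],(266,int(266*h/w)),interpolation=cv2.INTER_CUBIC) for x,y,w,h in crops]
    hh=max(o.shape[0] for o in out); cv2.imwrite(dst,np.hstack([np.pad(o,((0,hh-o.shape[0]),(0,0),(0,0))) for o in out])[:,:,::-1])
```

```text
scene0 table z -0.0009932487403875312
yellow [273. 168.] 381 med [0.524 0.001 0.233] lo [ 0.508 -0.026  0.221] hi [0.543 0.028 0.248]
yellow [327. 173.] 206 med [0.378 0.175 0.028] lo [0.353 0.151 0.023] hi [0.404 0.2   0.033]
yellow [228. 206.] 372 med [ 0.604 -0.116  0.163] lo [ 0.584 -0.137  0.142] hi [ 0.624 -0.094  0.182]
yellow [313. 212.] 368 med [0.611 0.112 0.16 ] lo [0.591 0.091 0.14 ] hi [0.631 0.134 0.18 ]
tall [117.  33.] 1419 med [ 0.241 -0.426  0.433] lo [ 0.206 -0.448  0.29 ] hi [ 0.256 -0.4    0.532]
tall [157. 146.] 346 med [ 0.29  -0.381  0.027] lo [ 0.206 -0.397  0.013] hi [ 0.352 -0.365  0.037]
tall [229. 172.] 336 med [ 0.39  -0.137  0.037] lo [ 0.345 -0.164  0.011] hi [ 0.431 -0.112  0.053]
tall [270. 210.] 5796 med [ 0.611 -0.002  0.159] lo [ 0.522 -0.119  0.027] hi [0.661 0.114 0.233]
tall [326. 175.] 345 med [0.385 0.171 0.026] lo [0.354 0.131 0.011] hi [0.411 0.202 0.033]
tall [172. 194.] 497 med [ 0.477 -0.304  0.029] lo [ 0.394 -0.337  0.014] hi [ 0.554 -0.274  0.038]
tall [363. 197.] 885 med [0.458 0.282 0.013] lo [0.409 0.24  0.009] hi [0.514 0.325 0.06
[... 965 characters left out ...]
0.016] hi [0.712 0.086 0.229]
tall [377. 145.] 464 med [ 0.275 -0.378  0.027] lo [ 0.205 -0.395  0.011] hi [ 0.343 -0.367  0.037]
tall [310. 144.] 547 med [ 0.465 -0.302  0.028] lo [ 0.388 -0.33   0.011] hi [ 0.547 -0.274  0.038]
tall [186. 178.] 132 med [ 0.746 -0.023  0.025] lo [ 0.742 -0.054  0.01 ] hi [0.75  0.012 0.037]
tall [321. 186.] 522 med [ 0.374 -0.13   0.037] lo [ 0.334 -0.16   0.01 ] hi [ 0.425 -0.111  0.053]
tall [123. 259.] 455 med [0.714 0.3   0.063] lo [0.704 0.28  0.018] hi [0.735 0.312 0.083]
tall [280. 274.] 642 med [0.373 0.177 0.028] lo [0.348 0.13  0.01 ] hi [0.404 0.203 0.032]
tall [228. 302.] 1933 med [0.456 0.287 0.013] lo [0.403 0.24  0.009] hi [0.506 0.324 0.062]
```

View pics/scene0z.png

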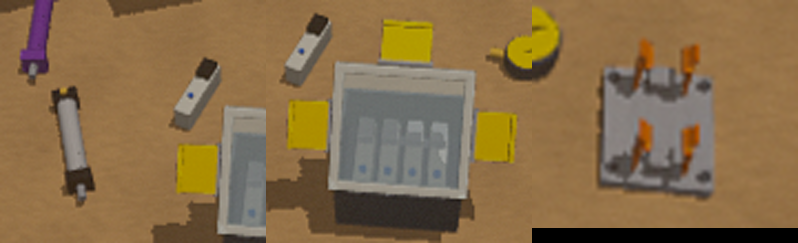

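View pics/side0z.png

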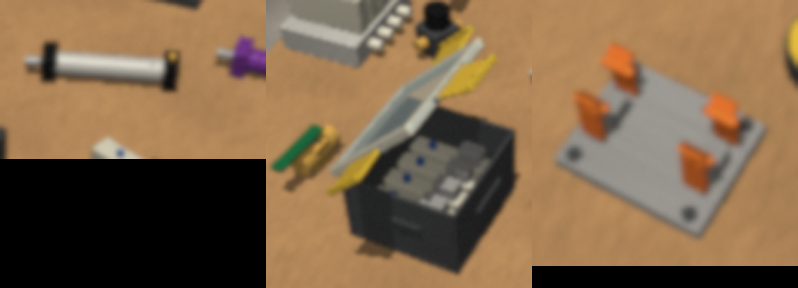

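Run:
```python
from h import *
for n in ['scene0','side0']:
    c=np.load(n+'.npz'); P=pts(c); im=c['image']; hsv=cv2.cvtColor(im,cv2.COLOR_RGB2HSV); H,S,V=[hsv[...,i].astype(int) for i in range(3)]
    print(n)
    # pale frame of lid : low sat bright, z>0.09
    m=(S<70)&(V>120)&(P[...,2]>0.115)&(P[...,0]>.45)&(P[...,0]<.75)&(abs(P[...,1])<.15)
    q=P[m]; 
    for _ in range(3):
        ce=q.mean(0); u,s,vt=np.linalg.svd(q-ce,full_matrices=False); nn=vt[2]*np.sign(vt[2][2]); d=(q-ce)@nn; q=q[abs(d)<2.5*d.std()+1e-4]
    print('lid plane n',nn.round(3),'c',ce.round(3),'std',d.std().round(4),len(q),'theta',np.arctan2(nn[0],nn[2]).round(3),'lo',q.min(0).round(3),'hi',q.max(0).round(3))
    r=cv2.minAreaRect((np.stack([q[:,1],np.hypot(1,0)*((q-ce)@np.cross([0,1,0],nn))],1)*1000).astype(np.float32)); print('rect',r)
    # yellow flaps
    ym=((H>22)&(H<32)&(S>180)&(V>90)&(P[...,2]>.1)&(abs(P[...,1])<.2)).astype(np.uint8)
    k,l,st,_=cv2.connectedComponentsWithStats(ym)
    for i in range(1,k):
        if st[i,4]<60: continue
        q=P[cv2.erode((l==i).astype(np.uint8),np.ones((3,3)))>0]; ce=q.mean(0);vt=np.linalg.svd(q-ce)[2]; print('flap',ce.round(3),'n',(vt[2]*np.sign(vt[2][2])).round(3),'lo',q.min(0).round(3),'hi',q.max(0).round(3))
    # cylinder & holder: points above table
    for nm,(x0,x1,y0,y1,z0,z1) in dict(cyl=(.36,.58,-.36,-.24,.012,.05),hold=(.38,.54,.22,.345,.008,.017),jaws=(.38,.54,.22,.345,.04,.08),casewall=(.45,.75,-.13,.13,.02,.09)).items():
        m=(P[...,0]>x0)&(P[...,0]<x1)&(P[...,1]>y0)&(P[...,1]<y1)&(P[...,2]>z0)&(P[...,2]<z1)
        q=P[m]; r=cv2.minAreaRect((q[:,:2]*1000).astype(np.float32)); print(nm,len(q),'mean',q.mean(0).round(4),'rect',np.round(r[0],1),np.round(r[1],1),round(r[2],1))
```

```text
scene0
lid plane n [ 0.699 -0.034  0.714] c [ 0.602 -0.002  0.169] std 0.0026 2051 theta 0.775 lo [ 0.543 -0.091  0.115] hi [0.667 0.087 0.221]
rect ((-1.9855270385742188, 2.6226577758789062), (177.9517364501953, 155.83602905273438), 0.9592352509498596)
flap [0.535 0.001 0.246] n [-0.788  0.005  0.615] lo [ 0.506 -0.026  0.219] hi [1.332 0.028 1.269]
flap [ 0.611 -0.115  0.174] n [ 0.018 -0.996  0.084] lo [ 0.584 -0.135  0.138] hi [ 1.332 -0.009  1.269]
flap [0.613 0.112 0.163] n [0.118 0.992 0.035] lo [ 0.59  -0.009  0.135] hi [1.332 0.132 1.269]
cyl 491 mean [ 0.4764 -0.3038  0.0281] rect [ 475.6 -304.3] [186.   35.7] 15.7
hold 626 mean [0.4613 0.2814 0.0119] rect [466.9 281.5] [ 90.  141.1] 84.4
jaws 125 mean [0.46   0.2837 0.0556] rect [457.2 282.4] [ 46.6 105.4] 84.6
casewall 628 mean [ 0.6546 -0.0046  0.0518] rect [675.8   2.9] [104.1 150.2] 18.2
side0
lid plane n [ 0.696 -0.024  0.718] c [0.595 0.002 0.175] std 0.0013 659 theta 0.77 lo [ 0.544 -0.089  0.115] hi [0.661 0.084 0.221]
rect ((-2.0901336669921875, 8.936973571777344), (170.42523193359375, 154.6077880859375), 2.7339067459106445)
cyl 525 mean [ 0.4654 -0.3012  0.0271] rect [ 473.2 -304. ] [179.6  38.8] 15.5
hold 1389 mean [0.4545 0.2863 0.012 ] rect [456.7 280.1] [ 91.4 114.8] 85.1
jaws 273 mean [0.4536 0.2807 0.0557] rect [456.1 280. ] [ 47.6 105.3] 84.9
casewall 3143 mean [0.5734 0.0065 0.0585] rect [624.7  -2.9] [166.7 253.4] 87.5
```

The lid is open about 0.773 rad, with its hinge at x≈0.6585. The case sits at (0.5795, -0.002) with yaw about -2°. I raise, turn, shut the fingers and move over the lid edge.

Call:
send_rows([
  [[0,0,-0.02,6.9],[0,0,-0.02,6.9],[0,0,-0.02,6.9],[0,0,-0.02,6.9],[-0.038,-0.028,0,0],[-0.038,-0.028,0,0],[-0.038,-0.028,0,0],[-0.038,-0.028,0,0]],
], hand=1)

```text
clock: 0.95
eef_pos: [0.3363, -0.3043, 0.3212]
tool_rot: [-0.682, 0.731, 0.004, 0.001]
ft_force: [0.9, -0.5, 0.8]
grip_width: -0.0001
```

Call:
send_rows([
  [[-0.038,-0.028,0,0],[-0.038,-0.028,0,0],[-0.038,-0.028,0,0],[-0.038,-0.028,0,0],[-0.038,-0.028,0,0],[-0.038,-0.028,0,0],[-0.038,-0.028,0,0],[0,0,0,0]],
])

```text
clock: 1.75
eef_pos: [0.5586, -0.0358, 0.3188]
tool_rot: [-0.684, 0.729, 0.006, 0.0]
ft_force: [-0.5, -0.9, -0.3]
grip_width: -0.0
```

```bash
cat >> h.py <<'E'
def go(x,y,z,yaw=None):
    "tool-frame shift (after turning to yaw deg of tool x) needed"
    o=bot.get_obs(); M=R.from_quat(o['tool_rot']).as_matrix(); cy=np.degrees(np.arctan2(M[1,0],M[0,0]))
    t=0 if yaw is None else -((yaw-cy+90)%180-90); a=np.radians(cy-t)
    M2=np.array([[np.cos(a),np.sin(a),0],[np.sin(a),-np.cos(a),0],[0,0,-1]])
    print('t',o['clock'].round(2),'tcp',o['eef_pos'].round(4),'yaw',cy.round(2),'F',o['ft_force'].round(1),'w',round(o['grip_width'],4),'tilt',M[:,2].round(3))
    print(' turn',np.round(t,2),'shift',(M2.T@(np.array([x,y,z])-o['eef_pos'])).round(4), 'j',o['joint_pos'].round(2))
E
python3 - <<'E'
from h import *
go(.572,-.002,.236,-92); snap('wrist','w1'); snap('side','s1')
E
```

```text
Traceback (most recent call last):
  File "h.py", line 15, in go
    print('t',o['clock'].round(2),'tcp',o['eef_pos'].round(4),'yaw',cy.round(2),'F',o['ft_force'].round(1),'w',round(o['grip_width'],4),'tilt',M[:,2].round(3))
              ^^^^^^^^^^^^^^^^
AttributeError: 'float' object has no attribute 'round'
```

```bash
sed -i "s/o\['clock'\].round(2)/round(o['clock'],2)/" h.py
python3 - <<'E'
from h import *
go(.572,-.002,.236,-92); snap('wrist','w1'); snap('side','s1')
E
```

```text
t 1.75 tcp [ 0.5586 -0.0358  0.3188] yaw -93.62 F [-0.5 -0.9 -0.3] w -0.0 tilt [-0.007  0.009 -1.   ]
 turn -1.62 shift [-0.0343 -0.0122  0.0828] j [-0.07  0.35  0.36  1.58  0.01  3.14]
```

View pics/w1.png

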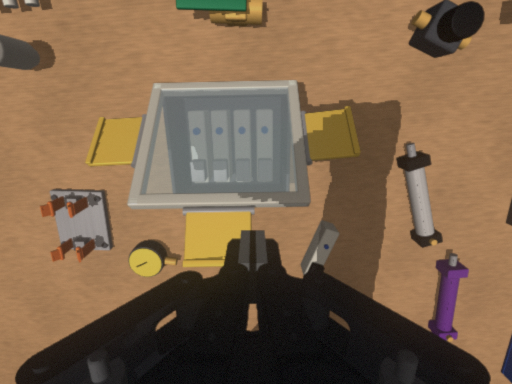

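View pics/s1.png

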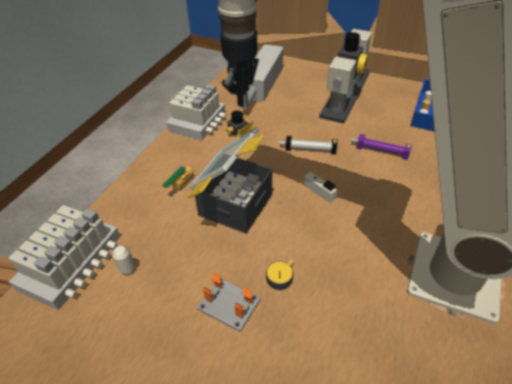

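Joint 6 is at its limit with this yaw, so I turn back by 92° to work with the jaw axis along the case's x.

Call:
send_rows([
  [[0,0,0,-8.5],[0,0,0,-8.5],[0,0,0,-8.5],[0,0,0,-8.5],[0,0,0,-8.5],[0,0,0,-8.5],[0,0,0,-8.5],[0,0,0,-8.5]],
])

```text
clock: 2.65
eef_pos: [0.5482, -0.0508, 0.3211]
tool_rot: [0.976, -0.217, -0.006, -0.001]
ft_force: [0.5, -0.4, -0.7]
grip_width: 0.0002
```

Call:
send_rows([
  [[0,0,0,-8],[0,0,0,-8],[0,0,0,-8],[0,0,0,0],[0,0,0,0],[0,0,0,0],[0,0,0,0],[0,0,0,0]],
])

```text
clock: 3.45
eef_pos: [0.5421, -0.0603, 0.3232]
tool_rot: [1.0, -0.011, -0.006, -0.001]
ft_force: [0.6, -0.5, 0.9]
grip_width: -0.0
```

Run:
```python
from h import *
go(.572,-.002,.236,-2); snap('wrist','w2')
```

```text
t 3.45 tcp [ 0.5421 -0.0603  0.3232] yaw -1.26 F [ 0.6 -0.5  0.9] w -0.0 tilt [-0.012  0.002 -1.   ]
 turn 0.74 shift [ 0.0278 -0.0593  0.0872] j [-0.11  0.33  0.33  1.59  0.    1.48]
```

View pics/w2.png

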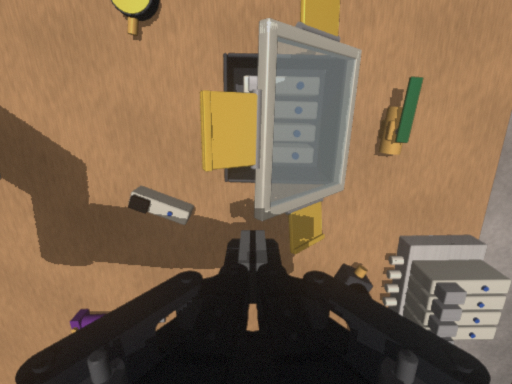

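Call:
send_rows([
  [[0.014,-0.03,0,0.7],[0.014,-0.03,0,0],[0,0,0.025,0],[0,0,0.025,0],[0,0,0.02,0],[0,0,0,0],[0,0,0,0],[0,0,0,0]],
])

```text
clock: 4.3
eef_pos: [0.5738, 0.0025, 0.2524]
tool_rot: [1.0, -0.018, -0.004, -0.001]
ft_force: [-0.5, -0.2, -0.2]
grip_width: 0.0003
```

Run:
```python
from h import *
go(.572,-.002,.223,-2); snap('side','s3')
```

```text
t 4.3 tcp [0.5738 0.0025 0.2524] yaw -2.07 F [-0.5 -0.2 -0.2] w 0.0003 tilt [-0.008  0.002 -1.   ]
 turn -0.07 shift [-0.0017  0.0045  0.0294] j [0.   0.39 0.24 1.43 0.   1.61]
```

View pics/s3.png

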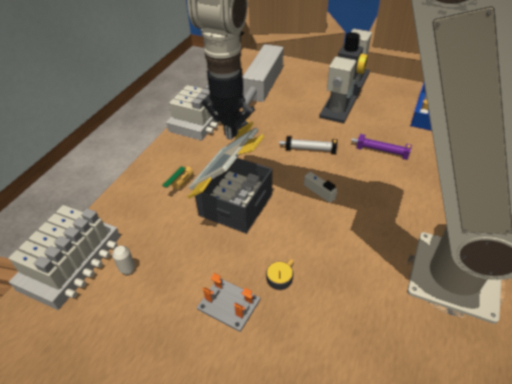

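Call:
send_rows([
  [[-0.002,0.004,0.017,0],[-0.003,0,0.017,0],[-0.013,0,0.015,0],[-0.013,0,0.015,0],[-0.008,0,0.016,0],[-0.008,0,0.016,0],[-0.004,0,0.015,0],[-0.003,0,0.008,0]],
])

```text
clock: 5.15
eef_pos: [0.5289, -0.0003, 0.144]
tool_rot: [1.0, -0.019, 0.011, -0.002]
ft_force: [-0.0, -0.2, -0.4]
grip_width: 0.0001
```

Run:
```python
from h import *
go(.52,-.002,.121,-2); snap('side','s4')
```

```text
t 5.15 tcp [ 5.289e-01 -3.000e-04  1.440e-01] yaw -2.23 F [-0.  -0.2 -0.4] w 0.0001 tilt [ 0.023  0.003 -1.   ]
 turn -0.23 shift [-0.0089  0.002   0.023 ] j [-0.    0.34 -0.12  1.09  0.    1.61]
```

View pics/s4.png

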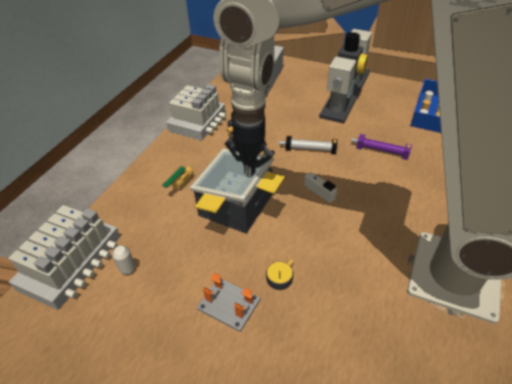

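Call:
send_rows([
  [[-0.004,0,0.01,0],[-0.004,0,0.008,0],[0,0,0.005,0],[0,0,0.003,0],[0,0,0.002,0],[0,0,0.002,0],[0,0,0.002,0],[0,0,0.001,0]],
])

```text
clock: 6.0
eef_pos: [0.5226, -0.0001, 0.1212]
tool_rot: [1.0, -0.02, 0.016, -0.002]
ft_force: [-2.3, -0.1, 2.7]
grip_width: -0.0
```

Run:
```python
from h import *
go(.52,-.002,.121,-2)
```

```text
t 6.0 tcp [ 5.226e-01 -1.000e-04  1.212e-01] yaw -2.26 F [-2.3 -0.1  2.7] w -0.0 tilt [ 0.032  0.003 -0.999]
 turn -0.26 shift [-0.0025  0.002   0.0002] j [-0.    0.35 -0.18  1.01  0.    1.61]
```

Call:
send_rows([
  [[0,0,0.002,0],[0,0,0.002,0],[0,0,0.003,0],[0,0,0.003,0],[0,0,0.003,0],[0,0,0.003,0],[0,0,0.003,0],[0,0,0.003,0]],
])

```text
clock: 6.8
eef_pos: [0.5226, -0.0001, 0.1209]
tool_rot: [1.0, -0.02, 0.022, -0.002]
ft_force: [-9.1, 0.7, 20.8]
grip_width: -0.0001
```

Run:
```python
from h import *
go(.52,-.002,.121,-2); snap('side','s5'); c=snap('scene','sc5')
```

```text
t 6.8 tcp [ 5.226e-01 -1.000e-04  1.209e-01] yaw -2.26 F [-9.1  0.7 20.8] w -0.0001 tilt [ 0.044  0.002 -0.999]
 turn -0.26 shift [-0.0025  0.002  -0.0001] j [-0.    0.34 -0.19  1.    0.    1.61]
```

View pics/s5.png

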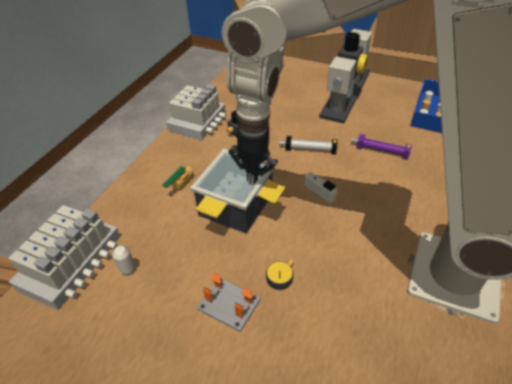

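Call:
send_rows([
  [[0,0,-0.02,0],[0,0,-0.03,0],[0,0,-0.03,0],[-0.04,0,-0.01,0],[-0.04,0,0,0],[-0.03,0,0,0],[0,0,0,0],[0,0,0,0]],
])

```text
clock: 7.7
eef_pos: [0.409, 0.0042, 0.2105]
tool_rot: [0.999, -0.02, 0.026, -0.002]
ft_force: [0.6, 0.9, 0.6]
grip_width: 0.0
```

Run:
```python
from h import *
go(.453,.001,.15,-2)
c=snap('scene','sc6');d=snap('side','s6')
for c in (c,d):
    P=pts(c);im=c['image'];hsv=cv2.cvtColor(im,cv2.COLOR_RGB2HSV);H,S,V=[hsv[...,i].astype(int) for i in range(3)]
    ok=c['range_z']>0
    m=ok&(S<70)&(V>120)&(P[...,2]>0.09)&(P[...,2]<.13)&(P[...,0]>.48)&(P[...,0]<.68)&(abs(P[...,1])<.12)
    q=P[m]; A=np.c_[q[:,:2],np.ones(len(q))];s=np.linalg.lstsq(A,q[:,2],rcond=None)[0]; r=cv2.minAreaRect((q[:,:2]*1000).astype(np.float32))
    print('lid',len(q),s.round(4),np.percentile(q[:,2],[5,50,95]).round(4),np.round(r[0],1),np.round(r[1],1),r[2])
    ym=(ok&(H>22)&(H<32)&(S>180)&(V>90)&(P[...,2]>.06)&(abs(P[...,1])<.2)).astype(np.uint8)
    k,l,st,_=cv2.connectedComponentsWithStats(ym)
    for i in range(1,k):
        if st[i,4]<60: continue
        q=P[(l==i)]; print('flap',st[i,4],np.median(q,0).round(3),'lo',np.percentile(q,2,axis=0).round(3),'hi',np.percentile(q,98,axis=0).round(3),'slope',np.linalg.lstsq(np.c_[q[:,:2],np.ones(len(q))],q[:,2],rcond=None)[0][:2].round(2))
```

```text
t 7.7 tcp [0.409  0.0042 0.2105] yaw -2.27 F [0.6 0.9 0.6] w 0.0 tilt [ 0.052  0.002 -0.999]
 turn -0.27 shift [0.0441 0.0016 0.0605] j [ 0.01  0.04 -0.32  1.16  0.    1.62]
lid 2075 [0.0005 0.     0.1085] [0.1042 0.1089 0.1129] [577.8  -1.5] [179.4 172.2] 87.18262481689453
flap 217 [0.467 0.003 0.1  ] lo [ 0.447 -0.024  0.094] hi [0.491 0.032 0.108] slope [ 0.19 -0.01]
flap 300 [ 0.576 -0.115  0.11 ] lo [ 0.547 -0.137  0.104] hi [ 0.604 -0.092  0.118] slope [ 0.   -0.17]
flap 296 [0.585 0.114 0.106] lo [0.556 0.092 0.1  ] hi [0.614 0.137 0.112] slope [0.   0.01]
lid 2886 [ 0.0004 -0.0032  0.1099] [0.1073 0.1102 0.1126] [576.1  -2.6] [180.4 162.7] 87.22161102294922
flap 200 [ 0.572 -0.119  0.111] lo [ 0.547 -0.136  0.107] hi [ 0.598 -0.1    0.117] slope [-0.01 -0.14]
flap 286 [0.469 0.004 0.102] lo [ 0.448 -0.024  0.097] hi [0.488 0.031 0.107] slope [ 0.19 -0.01]
flap 329 [0.582 0.113 0.106] lo [0.554 0.092 0.103] hi [0.61  0.134 0.109] slope [0.   0.01]
```

View pics/s6.png

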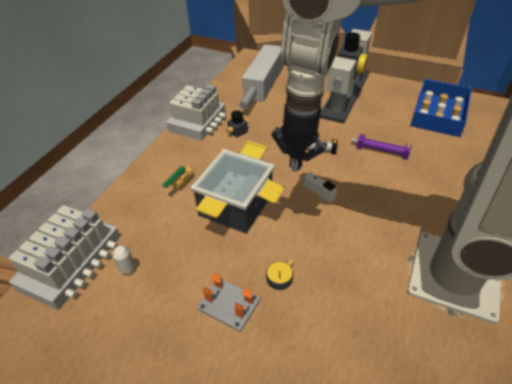

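Call:
send_rows([
  [[0.022,0.002,0.01,0],[0.022,0,0.02,0],[0,0,0.03,0],[0,0,0.02,0],[0,0,0.01,0],[0,0,0,0],[0,0,0.015,0],[0,0,0.015,0]],
])

```text
clock: 8.6
eef_pos: [0.4742, 0.0002, 0.0928]
tool_rot: [0.999, -0.02, 0.032, -0.002]
ft_force: [-4.7, 0.3, 5.6]
grip_width: -0.0
```

Run:
```python
from h import *
go(.4535,.002,.070,-2)
```

```text
t 8.6 tcp [4.742e-01 2.000e-04 9.280e-02] yaw -2.3 F [-4.7  0.3  5.6] w -0.0 tilt [ 0.064  0.002 -0.998]
 turn -0.3 shift [-0.0208 -0.001   0.0228] j [-0.    0.27 -0.38  0.86  0.    1.61]
```

Call:
send_rows([
  [[-0.012,0,0.008,0],[-0.008,0,0.01,0],[-0.002,0,0.006,0],[0,0,0,0],[0,0,0,0],[0.005,0,0,0],[0.005,0,0,0],[0.005,0,0,0]],
])

```text
clock: 9.4
eef_pos: [0.471, 0.0007, 0.0714]
tool_rot: [0.999, -0.02, 0.032, -0.002]
ft_force: [-20.8, 1.5, 15.5]
grip_width: 0.0001
```

Run:
```python
from h import *
go(.486,.002,.070,-2); snap('side','s7')
```

```text
t 9.4 tcp [0.471  0.0007 0.0714] yaw -2.31 F [-20.8   1.5  15.5] w 0.0001 tilt [ 0.065  0.003 -0.998]
 turn -0.31 shift [ 0.0149 -0.0018  0.0014] j [-0.    0.29 -0.41  0.8   0.    1.61]
```

View pics/s7.png

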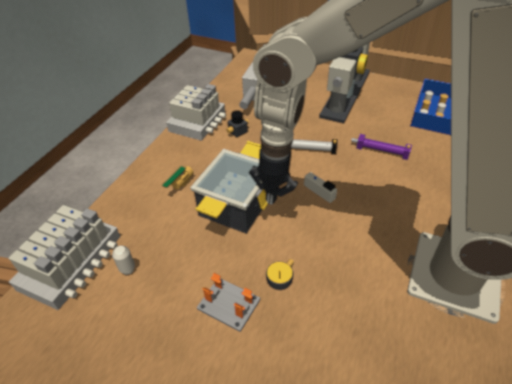

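Call:
send_rows([
  [[-0.01,0,0,0],[-0.005,0,-0.03,0],[0,0,-0.03,0],[0,0,-0.03,0],[0.03,-0.035,0,0],[0.03,-0.035,0,0],[0.03,-0.035,0,0],[0.025,-0.025,0,0]],
])

```text
clock: 10.25
eef_pos: [0.5731, 0.1267, 0.175]
tool_rot: [0.999, -0.024, 0.035, -0.002]
ft_force: [0.6, -0.7, -0.1]
grip_width: 0.0003
```

Run:
```python
from h import *
go(.582,.126,.125,-2); snap('side','s8')
```

```text
t 10.25 tcp [0.5731 0.1267 0.175 ] yaw -2.79 F [ 0.6 -0.7 -0.1] w 0.0003 tilt [ 0.07   0.003 -0.998]
 turn -0.79 shift [0.0089 0.0003 0.05  ] j [ 0.22  0.4   0.04  1.15 -0.01  1.84]
```

View pics/s8.png

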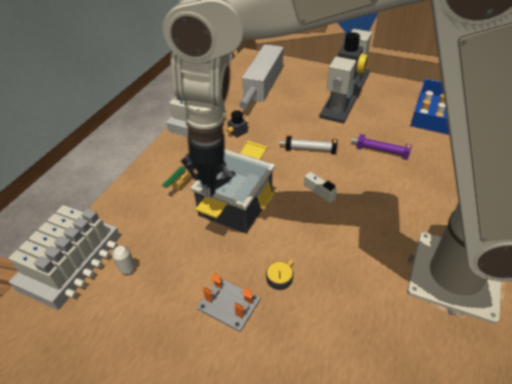

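Call:
send_rows([
  [[0.002,0,0,-0.8],[0,0,0.02,0],[0,0,0.02,0],[0,0,0.015,0],[0,0,0.015,0],[0,0,0.015,0],[0,0,0.01,0],[0,0,0,0]],
])

```text
clock: 11.1
eef_pos: [0.5888, 0.1294, 0.0796]
tool_rot: [0.999, -0.014, 0.041, -0.004]
ft_force: [-0.6, 0.9, 0.3]
grip_width: -0.0003
```

Run:
```python
from h import *
go(.582,.102,.070,-2); snap('side','s9')
```

```text
t 11.1 tcp [0.5888 0.1294 0.0796] yaw -1.66 F [-0.6  0.9  0.3] w -0.0003 tilt [ 0.081  0.007 -0.997]
 turn 0.34 shift [-0.0059  0.0276  0.0096] j [ 0.22  0.5  -0.06  0.93 -0.01  1.82]
```

View pics/s9.png

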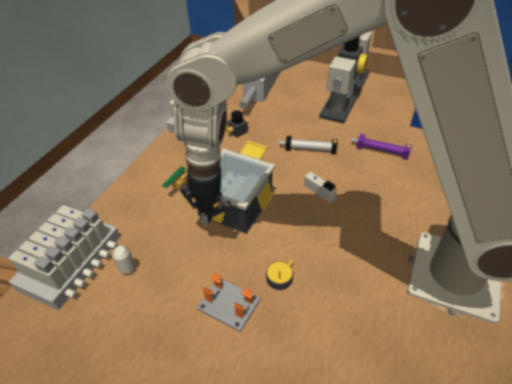

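Call:
send_rows([
  [[-0.003,0,0.01,0],[-0.003,0.008,0.002,0],[0,0.008,0,0],[0,0.005,0,0],[0,0.004,0,0],[0,0.003,0,0],[0,0.003,0,0],[0,0.003,0,0]],
])

```text
clock: 11.95
eef_pos: [0.5834, 0.1021, 0.0687]
tool_rot: [0.999, -0.012, 0.042, -0.015]
ft_force: [-1.1, 12.5, -3.7]
grip_width: 0.0003
```

Run:
```python
from h import *
go(.582,.102,.070,-2)
```

```text
t 11.95 tcp [0.5834 0.1021 0.0687] yaw -1.41 F [-1.1 12.5 -3.7] w 0.0003 tilt [ 0.085  0.029 -0.996]
 turn 0.59 shift [-0.0014  0.0002 -0.0013] j [ 0.17  0.49 -0.12  0.88  0.01  1.76]
```

Call:
send_rows([
  [[0,0.003,0,0],[0,0.004,0,0],[0,0.004,0,0],[0,0.004,0,0],[0,-0.01,0,0],[0,-0.02,-0.02,0],[0,0,-0.03,0],[0,0,-0.03,0]],
])

```text
clock: 12.75
eef_pos: [0.5732, 0.1274, 0.1478]
tool_rot: [0.999, -0.006, 0.037, -0.028]
ft_force: [0.8, -0.5, 0.8]
grip_width: -0.0001
```

Run:
```python
from h import *
go(.577,-.13,.17,-2); snap('side','s10')
im=cv2.imread('pics/s10.png'); cv2.imwrite('pics/s10z.png',cv2.resize(im[120:250,160:310],None,fx=4,fy=4,interpolation=2))
```

```text
t 12.75 tcp [0.5732 0.1274 0.1478] yaw -0.82 F [ 0.8 -0.5  0.8] w -0.0001 tilt [ 0.074  0.056 -0.996]
 turn 1.18 shift [ 0.0127  0.2571 -0.0222] j [ 0.2   0.4  -0.02  1.06  0.04  1.78]
```

View pics/s10z.png

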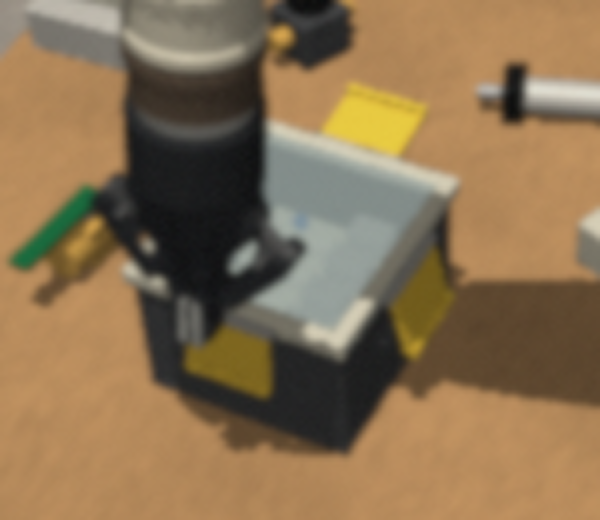

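```bash
python3 - <<'E'
s=open('h.py').read()
s=s.replace("M2=np.array([[np.cos(a),np.sin(a),0],[np.sin(a),-np.cos(a),0],[0,0,-1]])","M2=M@R.from_euler('z',t,degrees=True).as_matrix()")
open('h.py','w').write(s)
E
python3 -c "
from h import *
go(.577,-.128,.17,-2)"
```

```text
t 12.8 tcp [0.5762 0.1279 0.154 ] yaw -0.84 F [1.3 0.8 2.8] w -0.0002 tilt [ 0.083  0.058 -0.995]
 turn 1.16 shift [ 0.011   0.2544 -0.0306] j [ 0.2   0.4  -0.01  1.07  0.04  1.78]
```

Call:
send_rows([
  [[0.002,0,-0.02,0.6],[0.002,0.03,-0.01,0.6],[0.002,0.045,0,0],[0.002,0.045,0,0],[0.002,0.045,0,0],[0,0.045,0,0],[0,0.03,0,0],[0,0,0,0]],
])

```text
clock: 13.6
eef_pos: [0.5803, -0.1254, 0.1788]
tool_rot: [0.998, -0.016, 0.048, -0.024]
ft_force: [0.6, -0.3, -0.2]
grip_width: 0.0
```

```bash
python3 -c "
from h import *
go(.577,-.130,.07,-2)"
```

```text
t 13.6 tcp [ 0.5803 -0.1254  0.1788] yaw -1.98 F [ 0.6 -0.3 -0.2] w 0.0 tilt [ 0.097  0.046 -0.994]
 turn 0.02 shift [-0.0135  0.01    0.1077] j [-0.25  0.4   0.05  1.14  0.07  1.36]
```

Call:
send_rows([
  [[-0.004,0.005,0.01,0],[-0.003,0.002,0.02,0],[-0.002,0.001,0.02,0],[-0.002,0.001,0.02,0],[-0.002,0.001,0.015,0],[0,0,0.012,0],[0,0,0.008,0],[0,0,0,0]],
])

```text
clock: 14.4
eef_pos: [0.5774, -0.1283, 0.0685]
tool_rot: [0.998, -0.014, 0.05, -0.021]
ft_force: [-0.1, -1.3, -0.5]
grip_width: 0.0002
```

```bash
python3 -c "
from h import *
go(.577,-.106,.07,-2)"
```

```text
t 14.4 tcp [ 0.5774 -0.1283  0.0685] yaw -1.71 F [-0.1 -1.3 -0.5] w 0.0002 tilt [ 0.1    0.04  -0.994]
 turn 0.29 shift [-0.001  -0.0223 -0.0006] j [-0.25  0.49 -0.12  0.88  0.06  1.35]
```

Call:
send_rows([
  [[0,-0.008,0,0],[0,-0.007,0,0],[0,-0.005,0,0],[0,-0.004,0,0],[0,-0.003,0,0],[0,-0.003,0,0],[0,-0.004,0,0],[0,-0.004,0,0]],
])

```text
clock: 15.2
eef_pos: [0.5776, -0.1087, 0.0706]
tool_rot: [0.999, -0.022, 0.049, 0.003]
ft_force: [0.3, -14.5, -3.8]
grip_width: 0.0001
```

```bash
python3 -c "
from h import *
go(.577,-.106,.07,-2)"
```

```text
t 15.2 tcp [ 0.5776 -0.1087  0.0706] yaw -2.52 F [  0.3 -14.5  -3.8] w 0.0001 tilt [ 0.098 -0.007 -0.995]
 turn -0.52 shift [-0.0007 -0.0027  0.0005] j [-0.19  0.47 -0.14  0.86  0.01  1.42]
```

Call:
send_rows([
  [[0,-0.004,0,0],[0,-0.004,0,0],[0,-0.004,0,0],[0,-0.004,0,0],[0,0.01,0,0],[0,0.02,-0.02,0],[0,0,-0.03,0],[0,0,-0.03,0]],
])

```text
clock: 16.0
eef_pos: [0.5646, -0.135, 0.15]
tool_rot: [0.998, -0.029, 0.044, 0.017]
ft_force: [1.3, 0.1, -0.2]
grip_width: -0.0001
```

```bash
python3 -c "
from h import *
go(.44,.001,.17,88); snap('wrist','w11'); snap('scene','sc11')"
```

```text
t 16.0 tcp [ 0.5646 -0.135   0.15  ] yaw -3.22 F [ 1.3  0.1 -0.2] w -0.0001 tilt [ 0.087 -0.037 -0.995]
 turn 88.78 shift [-0.1304  0.127  -0.0359] j [-0.23  0.38 -0.05  1.05 -0.02  1.4 ]
```

View pics/w11.png

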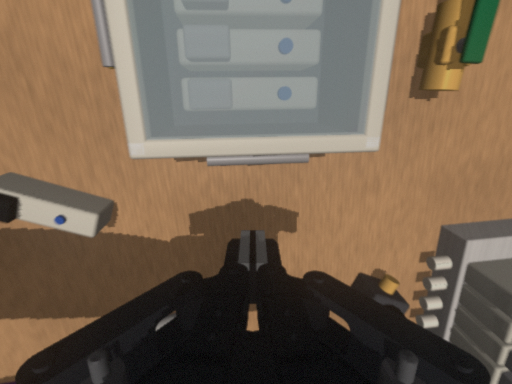

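Call:
send_rows([
  [[0,0,-0.02,0],[0,0,-0.02,0],[-0.03,-0.03,0,0],[-0.03,-0.03,0,0],[-0.03,-0.03,0,-5],[-0.03,-0.03,0,-8.5],[0,0,0,-8.5],[0,0,0,-8.5]],
])

```text
clock: 16.9
eef_pos: [0.445, -0.0016, 0.179]
tool_rot: [0.969, 0.24, 0.047, 0.027]
ft_force: [1.3, 0.3, 0.9]
grip_width: -0.0002
```

Call:
send_rows([
  [[0,0,0,-8.5],[0,0,0,-8.5],[0,0,0,-8.5],[0,0,0,-8.5],[0,0,0,-8.5],[0,0,0,-8.5],[0,0,0,-8.5],[0,0,0,0]],
])

```text
clock: 17.7
eef_pos: [0.4416, 0.0049, 0.1773]
tool_rot: [0.719, 0.694, 0.031, 0.042]
ft_force: [0.1, -0.3, 0.9]
grip_width: 0.0003
```

```bash
python3 -c "
from h import *
go(.44,.001,.13,88); snap('wrist','w12');snap('side','s12')"
```

```text
t 17.7 tcp [0.4416 0.0049 0.1773] yaw 87.94 F [ 0.1 -0.3  0.9] w 0.0003 tilt [ 0.102 -0.017 -0.995]
 turn -0.06 shift [-0.0033 -0.0063  0.047 ] j [ 0.02  0.09 -0.36  1.02 -0.02  0.06]
```

View pics/w12.png

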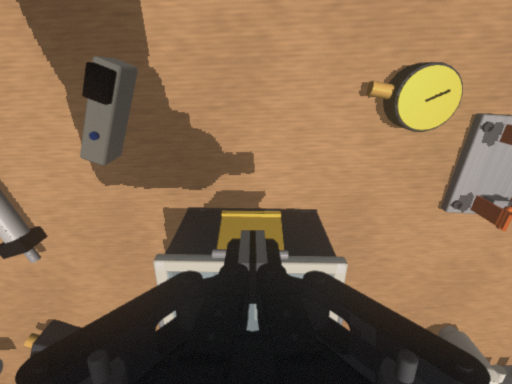

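View pics/s12.png

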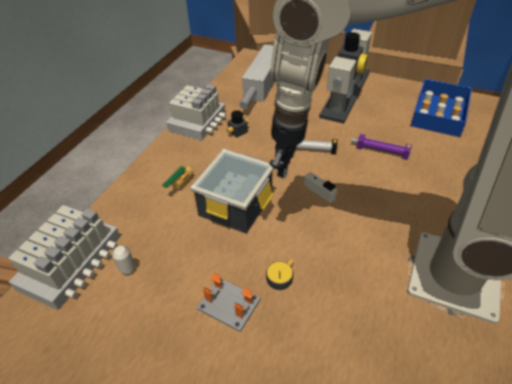

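Call:
send_rows([
  [[-0.003,-0.006,0.02,0],[0,-0.003,0.025,0],[0,-0.003,0.025,0],[0,-0.002,0.02,0],[0,-0.001,0.012,0],[0,0,0.004,0],[0,0,0,0],[0,0,0,0]],
])

```text
clock: 18.6
eef_pos: [0.4394, 0.0019, 0.0686]
tool_rot: [0.725, 0.686, 0.034, 0.042]
ft_force: [-0.0, -0.2, -0.4]
grip_width: -0.0
```

```bash
python3 -c "
from h import *
go(.481,.001,.07,88)"
```

```text
t 18.6 tcp [0.4394 0.0019 0.0686] yaw 86.83 F [-0.  -0.2 -0.4] w -0.0 tilt [ 0.108 -0.015 -0.994]
 turn -1.17 shift [0.0005 0.0415 0.0031] j [ 0.02  0.22 -0.54  0.71 -0.02  0.07]
```

Call:
send_rows([
  [[0,0.012,0,-1],[0,0.01,0,0],[0,0.006,0,0],[0,0.005,0,0],[0,0.004,0,0],[0,0.003,0,0],[0,0.003,0,0],[0,0.003,0,0]],
])

```text
clock: 19.4
eef_pos: [0.4811, 0.0004, 0.074]
tool_rot: [0.72, 0.692, 0.03, 0.038]
ft_force: [-10.3, 0.5, 8.3]
grip_width: 0.0004
```

```bash
python3 -c "
from h import *
go(.481,.001,.07,88)"
```

```text
t 19.4 tcp [4.811e-01 4.000e-04 7.400e-02] yaw 87.71 F [-10.3   0.5   8.3] w 0.0004 tilt [ 0.096 -0.013 -0.995]
 turn -0.29 shift [ 0.0006 -0.0005  0.004 ] j [ 0.01  0.29 -0.42  0.77 -0.01  0.05]
```

Call:
send_rows([
  [[0,0.004,0,0],[0,0.004,0,0],[0,0.004,0,0],[0,0.004,0,0],[0,0.004,0,0],[0,-0.015,0,0],[0,-0.02,0,0],[0,-0.02,-0.02,0]],
])

```text
clock: 20.2
eef_pos: [0.4267, 0.0026, 0.0887]
tool_rot: [0.721, 0.693, 0.017, 0.025]
ft_force: [-0.2, 0.9, -0.1]
grip_width: 0.0001
```

```bash
python3 -c "
from h import *
go(.481,.001,.07,88)
snap('wrist','w13');snap('side','s13')
im=cv2.imread('pics/s13.png'); cv2.imwrite('pics/s13z.png',cv2.resize(im[120:250,160:310],None,fx=4,fy=4,interpolation=2))
"
```

```text
t 20.2 tcp [0.4267 0.0026 0.0887] yaw 87.73 F [-0.2  0.9 -0.1] w 0.0001 tilt [ 0.059 -0.012 -0.998]
 turn -0.27 shift [0.0005 0.0531 0.0219] j [ 0.01  0.2  -0.49  0.82 -0.01  0.05]
```

View pics/w13.png

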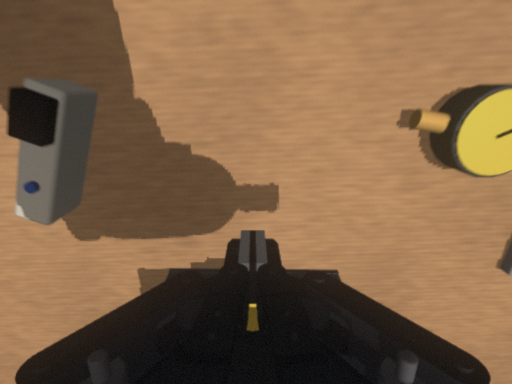

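View pics/s13z.png

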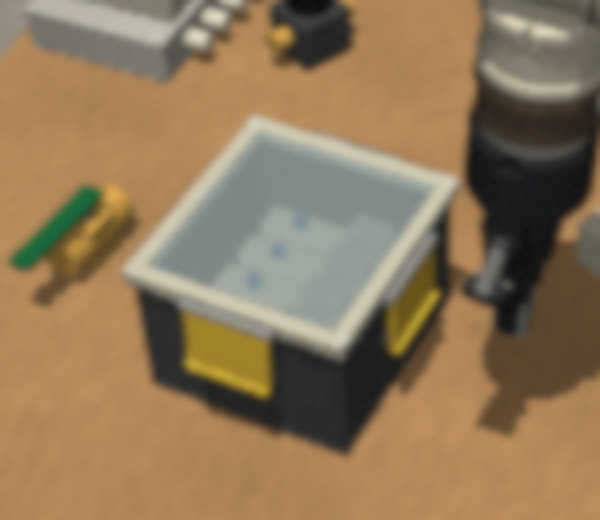

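Run:
```python
from h import *
c=np.load('s13.npz');P=pts(c);hsv=cv2.cvtColor(c['image'],cv2.COLOR_RGB2HSV);H,S,V=[hsv[...,i].astype(int) for i in range(3)]
ym=((H>20)&(H<33)&(S>150)&(V>60)&(P[...,2]>.045)&(P[...,2]<.11)&(P[...,0]>.45)&(abs(P[...,1])<.2)).astype(np.uint8)
k,l,st,_=cv2.connectedComponentsWithStats(ym)
for i in range(1,k):
    if st[i,4]<40: continue
    q=P[l==i]; 
    for ax in (0,1):
        s=np.polyfit(q[:,2],q[:,ax],1); print(st[i,4],'axis',ax,'d/dz',s[0].round(3),'at .100:',np.polyval(s,.1).round(4),'at .06',np.polyval(s,.06).round(4),q[:,2].min().round(3),q[:,2].max().round(3))
```

```text
162 axis 0 d/dz 0.042 at .100: 0.4929 at .06 0.4913 0.053 0.098
162 axis 1 d/dz 0.043 at .100: 0.0057 at .06 0.004 0.053 0.098
298 axis 0 d/dz -0.081 at .100: 0.5789 at .06 0.5822 0.05 0.1
298 axis 1 d/dz -0.078 at .100: 0.0876 at .06 0.0907 0.05 0.1
```

Run:
```python
from h import *
c=np.load('s13.npz');P=pts(c);hsv=cv2.cvtColor(c['image'],cv2.COLOR_RGB2HSV);V=hsv[...,2]
for nm,m,ax in (('left',(P[...,1]>.06)&(P[...,1]<.09)&(P[...,0]>.52)&(P[...,0]<.64),1),('front',(P[...,0]>.48)&(P[...,0]<.51)&(abs(P[...,1])<.065),0)):
    m=cv2.erode((m&(V<75)&(P[...,2]>.01)&(P[...,2]<.09)).astype(np.uint8),np.ones((3,3)))>0
    q=P[m]; A=np.c_[q[:,2],q[:,1-ax],np.ones(len(q))]; s=np.linalg.lstsq(A,q[:,ax],rcond=None)[0]; print(nm,len(q),s.round(3),'res',(A@s-q[:,ax]).std().round(4))
    hs=hsv.astype(int); y=((hs[...,0]>20)&(hs[...,0]<33)&(hs[...,1]>150)&(V>60)&(P[...,2]>.045)&(P[...,2]<.11)&(P[...,0]>.48)&(P[...,0]<.64)&(P[...,1]<.12))
    y&=(P[...,1]>.07) if ax else (P[...,1]<.06)
    q=P[y&(P[...,2]<.095)&(P[...,2]>.058)]; A=np.c_[q[:,2],q[:,1-ax],np.ones(len(q))]; s2=np.linalg.lstsq(A,q[:,ax],rcond=None)[0]; print(' flap',len(q),s2.round(3),'res',(A@s2-q[:,ax]).std().round(4)); 
    for z in (.06,.095): print('  gap wall->flap face at',z, ((s2-s)@np.array([z,np.median(q[:,1-ax]),1])).round(4))
```

```text
left 245 [ 0.004 -0.044  0.101] res 0.0012
 flap 246 [-0.083 -0.057  0.129] res 0.0023
  gap wall->flap face at 0.06 0.0151
  gap wall->flap face at 0.095 0.012
front 100 [-0.001  0.051  0.503] res 0.0006
 flap 141 [0.03  0.079 0.489] res 0.0022
  gap wall->flap face at 0.06 -0.0114
  gap wall->flap face at 0.095 -0.0103
```

The front flap looks flat. The left flap's lower end may still stand 2–4 mm out, because the finger tilted outward while pushing. I'll push the left and right flaps again with a better tilt.

Call:
send_rows([
  [[0,0,-0.03,0],[0,0,-0.03,8.5],[0,0,-0.03,8.5],[0,0,0,8.5],[0,0,0,8.5],[0,0,0,8.5],[0,0,0,8.5],[0,0,0,8.5]],
])

```text
clock: 21.1
eef_pos: [0.4357, 0.0036, 0.1891]
tool_rot: [0.971, 0.236, 0.042, 0.016]
ft_force: [0.1, 0.1, -0.2]
grip_width: 0.0003
```

Call:
send_rows([
  [[0,0,0,8.5],[0,0,0,8.5],[0,0,0,8.5],[0,0,0,5],[0.03,-0.025,0,0],[0.04,-0.03,0,0],[0.035,-0.03,0,0],[0.03,-0.03,0,0]],
])

```text
clock: 21.9
eef_pos: [0.5914, 0.1091, 0.2036]
tool_rot: [0.998, -0.037, 0.053, 0.005]
ft_force: [0.8, -1.4, 0.5]
grip_width: -0.0003
```

```bash
python3 -c "
from h import *
go(.581,.120,.07,-2)"
```

```text
t 21.9 tcp [0.5914 0.1091 0.2036] yaw -4.23 F [ 0.8 -1.4  0.5] w -0.0003 tilt [ 0.106 -0.014 -0.994]
 turn -2.23 shift [-0.0249 -0.0119  0.1316] j [ 0.2   0.38  0.09  1.18 -0.03  1.84]
```

Call:
send_rows([
  [[-0.008,-0.014,0,-1.1],[-0.005,-0.002,0.025,-1.1],[-0.003,0,0.03,0],[-0.003,0,0.03,0],[-0.003,0,0.025,0],[-0.002,0,0.015,0],[0,0,0.007,0],[0,0,0,0]],
])

```text
clock: 22.7
eef_pos: [0.5958, 0.1328, 0.0633]
tool_rot: [0.998, -0.013, 0.061, 0.004]
ft_force: [0.1, -0.4, -1.0]
grip_width: -0.0002
```

```bash
python3 -c "
from h import *
go(.581,.100,.065,-2)"
```

```text
t 22.7 tcp [0.5958 0.1328 0.0633] yaw -1.51 F [ 0.1 -0.4 -1. ] w -0.0002 tilt [ 0.122 -0.009 -0.992]
 turn 0.49 shift [-0.0134  0.0333 -0.0032] j [ 0.24  0.51 -0.1   0.84 -0.04  1.83]
```

Call:
send_rows([
  [[-0.006,0.01,0,0],[-0.006,0.01,0,0],[0,0.006,0,0],[0,0.004,0,0],[0,0.003,0,0],[0,0.003,0,0],[0,0.005,0,0],[0,0.006,0,0]],
])

```text
clock: 23.5
eef_pos: [0.5849, 0.1023, 0.0673]
tool_rot: [0.998, -0.008, 0.065, -0.019]
ft_force: [0.6, 21.0, -5.1]
grip_width: 0.0
```

```bash
python3 -c "
from h import *
go(.581,.100,.065,-2)"
```

```text
t 23.5 tcp [0.5849 0.1023 0.0673] yaw -1.05 F [ 0.6 21.  -5.1] w 0.0 tilt [ 0.131  0.036 -0.991]
 turn 0.95 shift [-0.0041  0.0026  0.0017] j [ 0.17  0.46 -0.17  0.8   0.01  1.75]
```

Call:
send_rows([
  [[0,-0.01,0,0],[0,-0.02,-0.02,0],[0,0,-0.035,0],[0,0,-0.035,0],[0,0,-0.035,0],[0,0.03,0,0],[0,0.045,0,0],[0,0.045,0,0]],
])

```text
clock: 24.3
eef_pos: [0.5705, 0.0116, 0.1981]
tool_rot: [0.997, -0.002, 0.071, -0.02]
ft_force: [0.7, 0.4, -0.6]
grip_width: 0.0003
```

```bash
cat > meas.py <<'E'
from h import *
import sys
c=snap('side',sys.argv[1]);P=pts(c);hs=cv2.cvtColor(c['image'],cv2.COLOR_RGB2HSV).astype(int);V=hs[...,2]
y=((hs[...,0]>20)&(hs[...,0]<33)&(hs[...,1]>150)&(V>60)&(P[...,2]>.045)&(P[...,2]<.11)&(P[...,0]>.48)&(P[...,0]<.64)&(P[...,1]<.12))
for ax in (1,0):
    q=P[y&((P[...,1]>.07) if ax else (P[...,1]<.06))]
    for z in np.arange(.05,.1,.008):
        s=q[(q[:,2]>z)&(q[:,2]<z+.008)]
        if len(s)>3: print('left' if ax else 'front',z.round(3),len(s),np.median(s[:,ax]-(-.04 if ax else .04)*(s[:,1-ax]-(.58 if ax else 0))).round(4))
im=c['image'][:,:,::-1]; cv2.imwrite(f'pics/{sys.argv[1]}z.png',cv2.resize(im[120:250,160:310],None,fx=4,fy=4,interpolation=2))
go(.577,-.125,.07,-2)
E
python3 meas.py s14
```

```text
left 0.05 16 0.0924
left 0.058 76 0.0902
left 0.066 44 0.0888
left 0.074 48 0.0883
left 0.082 47 0.088
left 0.09 43 0.0875
left 0.098 11 0.0882
front 0.05 11 0.4883
front 0.058 50 0.4908
front 0.066 26 0.4918
front 0.074 28 0.492
front 0.082 22 0.4918
front 0.09 22 0.4918
t 24.35 tcp [0.57   0.0044 0.1976] yaw -0.79 F [-0.  -3.1 -0.3] w -0.0003 tilt [ 0.141  0.032 -0.989]
 turn 1.21 shift [-0.0065  0.1338  0.123 ] j [-0.01  0.3  -0.05  1.08  0.03  1.58]
```

View pics/s14z.png

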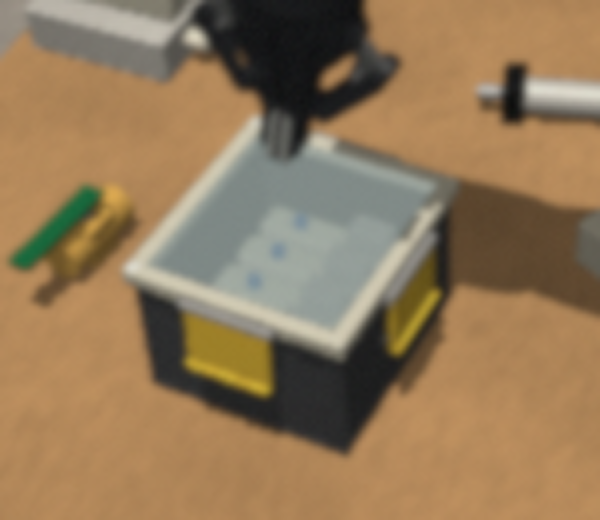

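Call:
send_rows([
  [[0,0.04,0,0.6],[0,0.045,0,0.6],[0,0.045,0,0],[-0.003,0.003,0.02,0],[-0.003,0,0.03,0],[-0.003,0,0.03,0],[-0.003,0,0.025,0],[0,0,0.01,0]],
])

```text
clock: 25.15
eef_pos: [0.5771, -0.1387, 0.0828]
tool_rot: [0.996, -0.022, 0.08, -0.013]
ft_force: [-0.4, 0.4, -0.4]
grip_width: -0.0001
```

```bash
python3 -c "
from h import *
go(.577,-.108,.066,-2)"
```

```text
t 25.15 tcp [ 0.5771 -0.1387  0.0828] yaw -2.7 F [-0.4  0.4 -0.4] w -0.0001 tilt [ 0.16   0.022 -0.987]
 turn -0.7 shift [-0.0038 -0.0302  0.0172] j [-0.27  0.44 -0.17  0.82  0.06  1.35]
```

Call:
send_rows([
  [[-0.002,-0.012,0.01,0],[0,-0.01,0.005,0],[0,-0.006,0,0],[0,-0.004,0,0],[0,-0.004,0,0],[0,-0.005,0,0],[0,-0.005,0,0],[0,-0.005,0,0]],
])

```text
clock: 25.95
eef_pos: [0.5799, -0.11, 0.0712]
tool_rot: [0.996, -0.031, 0.08, 0.018]
ft_force: [-0.3, -16.6, -4.3]
grip_width: -0.0002
```

```bash
python3 -c "
from h import *
go(.577,-.15,.15,15)
c=np.load('sc11.npz')
"
```

```text
t 25.95 tcp [ 0.5799 -0.11    0.0712] yaw -3.46 F [ -0.3 -16.6  -4.3] w -0.0002 tilt [ 0.158 -0.04  -0.987]
 turn -18.46 shift [-0.002   0.0442 -0.0766] j [-0.18  0.44 -0.21  0.77 -0.01  1.45]
```

Call:
send_rows([
  [[0,0.012,0,0],[0,0.02,-0.025,0],[0,0,-0.04,0],[0,0,-0.04,0],[-0.024,0.042,0,0],[-0.024,0.042,0,-8.5],[-0.024,0.042,0,-8.5],[-0.024,0.03,0,-8.5]],
], hand=-1)

```text
clock: 26.75
eef_pos: [0.4813, -0.2901, 0.1831]
tool_rot: [0.979, 0.182, 0.084, 0.038]
ft_force: [0.6, -0.3, 0.5]
grip_width: 0.0851
```

Call:
send_rows([
  [[0,0,0,-8.5],[0,0,0,-8.5],[0,0,0,-8.5],[0,0,0,-8.5],[0,0,0,-8.5],[0,0,0,-8.5],[0,0,0,-8.5],[0,0,0,-8.5]],
])

```text
clock: 27.55
eef_pos: [0.4832, -0.2956, 0.1953]
tool_rot: [0.705, 0.702, 0.051, 0.088]
ft_force: [0.8, -0.4, -1.1]
grip_width: 0.0855
```

```bash
python3 -c "
from h import *
go(.465,-.307,.15,105.6)
snap('wrist','w15');snap('side','s15')
"
```

```text
t 27.55 tcp [ 0.4832 -0.2956  0.1953] yaw 89.46 F [ 0.8 -0.4 -1.1] w 0.0855 tilt [ 0.195 -0.052 -0.979]
 turn -16.14 shift [-0.0014 -0.0282  0.0414] j [-0.58  0.25 -0.12  1.    0.06 -0.57]
```

View pics/w15.png

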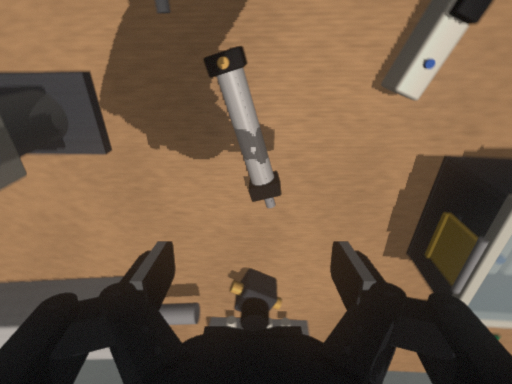

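View pics/s15.png

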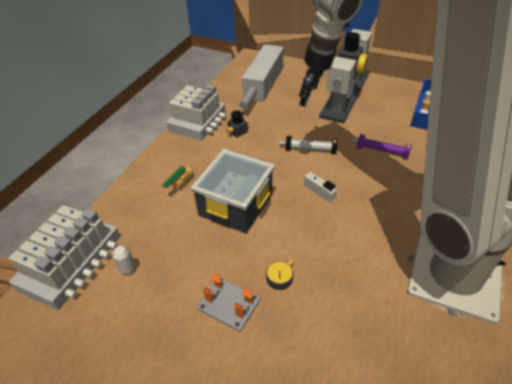

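```bash
cat > cyl.py <<'E'
from h import *
import sys
def axis(c,cx,cy,r=.13):
    P=pts(c); ok=c['range_z']>0
    m=(ok&(np.hypot(P[...,0]-cx,P[...,1]-cy)<r)&(P[...,2]>.011)&(P[...,2]<.045)).astype(np.uint8)
    k,l,st,ce=cv2.connectedComponentsWithStats(m); i=1+np.argmax(st[1:,4]); q=P[l==i]; im=c['image'][l==i].astype(int)
    r=cv2.minAreaRect((q[:,:2]*1000).astype(np.float32)); print('all',len(q),np.round(r[0],1),np.round(r[1],1),round(r[2],2))
    dark=im.max(1)<70; D=q[dark&(q[:,2]>.015)]
    mid=q[:,:2].mean(0); u=np.linalg.svd(q[:,:2]-mid)[2][0]; u*=np.sign(u[0]); s=(D[:,:2]-mid)@u
    a,b=D[s>0],D[s<0]
    print('dark+',len(a),a.mean(0).round(4),'s',((a[:,:2]-mid)@u).min().round(4),((a[:,:2]-mid)@u).max().round(4)); print('dark-',len(b),b.mean(0).round(4),'s',((b[:,:2]-mid)@u).min().round(4),((b[:,:2]-mid)@u).max().round(4)); print('axis deg',np.degrees(np.arctan2(u[1],u[0])).round(2),'mid',mid.round(4),'zmax',np.percentile(q[:,2],98).round(4))
    ss=(q[:,:2]-mid)@u; print('s range',np.percentile(ss,[0.5,99.5]).round(4), 'lateral', np.percentile((q[:,:2]-mid)@[-u[1],u[0]],[2,98]).round(4))
if __name__=='__main__':
    for n in sys.argv[1:]: print(n); axis(np.load(n+'.npz'),.467,-.306)
E
python3 cyl.py w15 s15 scene0
```

```text
w15
all 4481 [ 475.2 -308. ] [179.4  36.1] 15.62
dark+ 478 [ 0.5312 -0.2913  0.0351] s 0.0689 0.0861
dark- 678 [ 0.3967 -0.329   0.0367] s -0.0723 -0.0546
axis deg 15.59 mid [ 0.458  -0.3113] zmax 0.0421
s range [-0.0719  0.1036] lateral [-0.0167  0.0158]
s15
all 526 [ 473.3 -304.2] [180.   43.3] 15.96
dark+ 41 [ 0.5306 -0.2807  0.0311] s 0.0615 0.0746
dark- 44 [ 0.3914 -0.3146  0.0285] s -0.0826 -0.065
axis deg 15.05 mid [ 0.4647 -0.3014] zmax 0.0389
s range [-0.0817  0.0947] lateral [-0.0192  0.0113]
scene0
all 494 [ 475.6 -304.3] [186.   35.7] 15.66
dark+ 88 [ 0.5384 -0.2862  0.0305] s 0.0458 0.074
dark- 45 [ 0.4012 -0.3251  0.0319] s -0.0909 -0.0705
axis deg 15.4 mid [ 0.4762 -0.3039] zmax 0.0382
s range [-0.0892  0.0899] lateral [-0.0163  0.0163]
```

Call:
send_rows([
  [[0,0,0,-8.1],[0,0,0,-8.1],[-0.001,-0.02,0.03,0],[0,-0.01,0.03,0],[0,0,0.02,0],[0,0,0,0],[0,0,0,0],[0,0,0,0]],
])

```text
clock: 28.45
eef_pos: [0.4758, -0.3101, 0.1185]
tool_rot: [0.604, 0.789, 0.04, 0.101]
ft_force: [-0.2, -0.5, 0.3]
grip_width: 0.0855
```

```bash
python3 -c "
from h import *
go(.465,-.308,.017,105.5)
snap('wrist','w16')
"; python3 cyl.py w16
```

```text
t 28.45 tcp [ 0.4758 -0.3101  0.1185] yaw 104.51 F [-0.2 -0.5  0.3] w 0.0855 tilt [ 0.209 -0.058 -0.976]
 turn -0.99 shift [ 0.0164 -0.0282  0.0967] j [-0.62  0.32 -0.26  0.79  0.07 -0.87]
w16
all 7080 [ 475.1 -308.2] [179.7  36. ] 15.6
dark+ 736 [ 0.5309 -0.2926  0.0348] s 0.0667 0.0911
dark- 1315 [ 0.3963 -0.3304  0.036 ] s -0.068 -0.0382
axis deg 15.7 mid [ 0.4539 -0.3136] zmax 0.0425
s range [-0.0679  0.1076] lateral [-0.0162  0.0155]
```

View pics/w16.png

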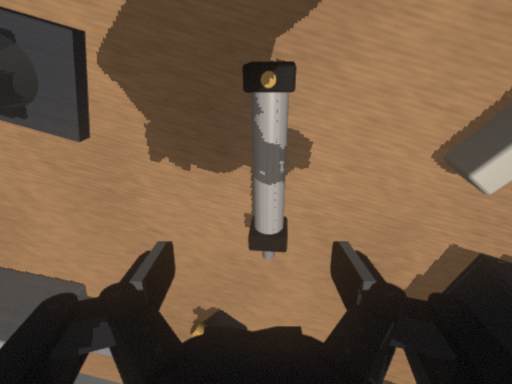

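Call:
send_rows([
  [[0.003,-0.006,0.012,-1],[0.003,-0.006,0.016,0],[0.003,-0.005,0.016,0],[0.003,-0.004,0.016,0],[0.002,-0.003,0.012,0],[0,0,0,0],[0,0,0,0],[0,0,0,0]],
])

```text
clock: 29.3
eef_pos: [0.4737, -0.3129, 0.0535]
tool_rot: [0.597, 0.793, 0.04, 0.114]
ft_force: [-0.4, -0.3, 0.3]
grip_width: 0.0856
```

```bash
python3 -c "
from h import *
go(.465,-.308,.017,105.5)
snap('side','s17'); im=cv2.imread('pics/s17.png'); cv2.imwrite('pics/s17z.png',cv2.resize(im[80:190,230:420],None,fx=4,fy=4,interpolation=2))
"
```

```text
t 29.3 tcp [ 0.4737 -0.3129  0.0535] yaw 105.3 F [-0.4 -0.3  0.3] w 0.0856 tilt [ 0.229 -0.072 -0.971]
 turn -0.2 shift [ 0.0118 -0.014   0.0331] j [-0.62  0.39 -0.36  0.59  0.08 -0.89]
```

View pics/s17z.png

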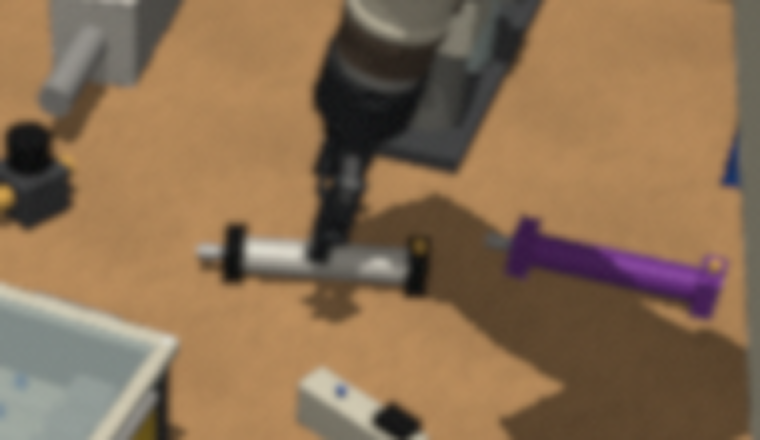

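Call:
send_rows([
  [[0.005,-0.005,0.012,0],[0.004,-0.005,0.012,0],[0.003,-0.003,0.007,0],[0,-0.002,0.003,0],[0,-0.001,0.001,0],[0,0,0,0],[0,0,0,0],[0,0,0,0]],
])

```text
clock: 30.15
eef_pos: [0.4687, -0.3122, 0.0205]
tool_rot: [0.596, 0.793, 0.041, 0.121]
ft_force: [0.4, -0.6, 0.1]
grip_width: 0.0854
```

```bash
python3 -c "
from h import *
go(.465,-.308,.017,105.5)
"
```

```text
t 30.15 tcp [ 0.4687 -0.3122  0.0205] yaw 105.22 F [ 0.4 -0.6  0.1] w 0.0854 tilt [ 0.24  -0.079 -0.968]
 turn -0.28 shift [ 0.0055 -0.003   0.0022] j [-0.63  0.42 -0.42  0.48  0.08 -0.9 ]
```

Call:
send_rows([
  [[0.004,-0.003,0.002,0],[0,-0.001,0.001,0],[0,0,0,0],[0,0,0,0],[0,0,0,0],[0,0,0,0],[0,0,0,0],[0,0,0,0]],
], hand=1)

```text
clock: 30.95
eef_pos: [0.4647, -0.31, 0.0167]
tool_rot: [0.596, 0.793, 0.041, 0.121]
ft_force: [-0.9, -0.7, 0.7]
grip_width: 0.0262
```

```bash
python3 -c "
from h import *
go(.465,-.308,.017,105.5)
snap('side','s18'); im=cv2.imread('pics/s18.png'); cv2.imwrite('pics/s18z.png',cv2.resize(im[80:190,230:420],None,fx=4,fy=4,interpolation=2)); snap('wrist','w18')
"; python3 cyl.py w18 s18
```

```text
t 30.95 tcp [ 0.4647 -0.31    0.0167] yaw 105.21 F [-0.9 -0.7  0.7] w 0.0262 tilt [ 0.241 -0.081 -0.967]
 turn -0.29 shift [ 0.0018  0.0009 -0.0004] j [-0.63  0.42 -0.44  0.46  0.08 -0.9 ]
w18
all 16619 [ 458.3 -311.3] [147.9  55.7] 8.77
dark+ 1332 [ 0.457  -0.3085  0.033 ] s 0.015 0.0993
dark- 4829 [ 0.3941 -0.3298  0.0342] s -0.0447 -0.0234
axis deg 16.32 mid [ 0.4309 -0.3188] zmax 0.0434
s range [-0.0445  0.0969] lateral [-0.0199  0.0203]
s18
all 297 [ 498.8 -295.8] [ 52.8 119.7] 89.0
dark+ 45 [ 0.5301 -0.2804  0.029 ] s 0.0188 0.0339
dark- 21 [ 0.4572 -0.2895  0.0256] s -0.0599 -0.0366
axis deg 10.23 mid [ 0.5042 -0.2896] zmax 0.0379
s range [-0.0587  0.0554] lateral [-0.0228  0.0147]
```

View pics/s18z.png

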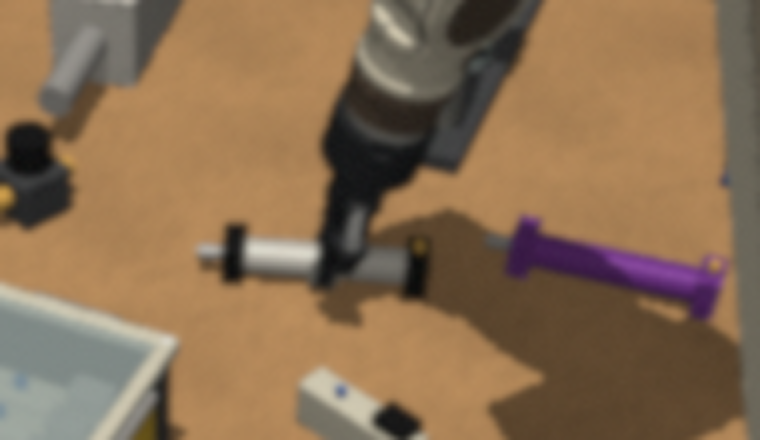

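View pics/w18.png

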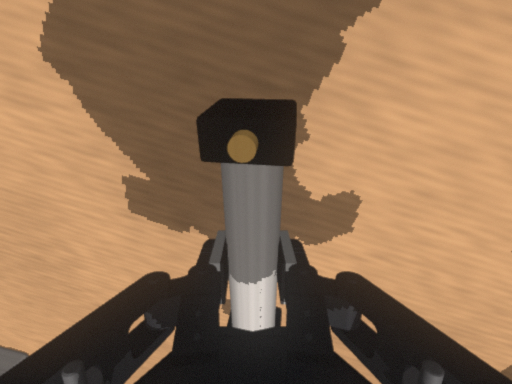

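```bash
cat >> h.py <<'E'
def cylstate():
    o=bot.get_obs(); M=R.from_quat(o['tool_rot']).as_matrix(); g=np.load('grip.npz'); d=M@g['d']; c=o['eef_pos']+M@g['c']
    print('cyl ctr',c.round(4),'yaw',np.degrees(np.arctan2(d[1],d[0])).round(2),'pitch deg',np.degrees(np.arcsin(d[2])).round(2)); return c,d,M,o
E
python3 - <<'E'
from h import *
o=bot.get_obs(); M=R.from_quat(o['tool_rot']).as_matrix(); a=np.radians(15.6)
c=np.array([.465,-.308,.018]); u=np.array([np.cos(a),np.sin(a),0]); n=np.array([-u[1],u[0],0])
c=c-n*((c-o['eef_pos'])@n)  # jaws centre it laterally
np.savez('grip.npz',d=M.T@u,c=M.T@(c-o['eef_pos'])); print(M.T@u,M.T@(c-o['eef_pos'])); cylstate()
E
```

```text
[0.00669838 0.97760194 0.21035582] [-0.0001803   0.0010596  -0.00107614]
cyl ctr [ 0.4655 -0.3098  0.018 ] yaw 15.6 pitch deg 0.0
```

Call:
send_rows([
  [[0,0,-0.03,0],[0,0,-0.04,0],[0,0,-0.04,0],[0,0,-0.04,5.5],[0,0,-0.04,7],[0.035,0.01,0,8],[0.045,0.012,0,0],[0.045,0.008,0,0]],
])

```text
clock: 31.85
eef_pos: [0.4517, -0.1713, 0.2034]
tool_rot: [0.738, 0.664, 0.061, 0.108]
ft_force: [0.9, 0.5, -0.8]
grip_width: 0.0259
```

```bash
python3 -c "
from h import *
cylstate(); go(.456,.281,.19); snap('side','s19')"
```

```text
cyl ctr [ 0.4525 -0.1715  0.2047] yaw -5.94 pitch deg 1.8
t 31.85 tcp [ 0.4517 -0.1713  0.2034] yaw 83.58 F [ 0.9  0.5 -0.8] w 0.0259 tilt [ 0.234 -0.078 -0.969]
 turn 0 shift [ 0.4501 -0.0423 -0.0215] j [-0.37  0.05 -0.36  0.91  0.01 -0.26]
```

View pics/s19.png

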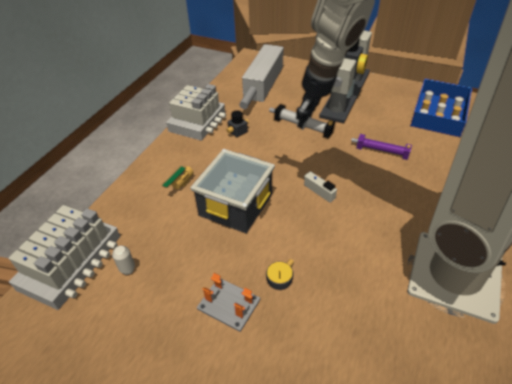

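Call:
send_rows([
  [[0.046,-0.004,-0.002,0],[0.046,-0.004,-0.002,0],[0.046,-0.004,-0.002,0],[0.046,-0.004,-0.002,0],[0.046,-0.004,-0.002,0],[0.046,-0.004,-0.002,0],[0.046,-0.004,-0.002,0],[0.046,-0.004,-0.002,0]],
])

```text
clock: 32.7
eef_pos: [0.4522, 0.2113, 0.1898]
tool_rot: [0.736, 0.665, 0.062, 0.105]
ft_force: [1.2, -0.5, -1.3]
grip_width: 0.0258
```

```bash
python3 -c "
from h import *
cylstate(); go(.456,.281,.12)"
```

```text
cyl ctr [0.453  0.2111 0.1911] yaw -5.68 pitch deg 1.52
t 32.7 tcp [0.4522 0.2113 0.1898] yaw 83.86 F [ 1.2 -0.5 -1.3] w 0.0258 tilt [ 0.23  -0.072 -0.97 ]
 turn 0 shift [ 0.073  -0.0193  0.0636] j [ 0.54  0.15 -0.28  0.98 -0.18  0.63]
```

Call:
send_rows([
  [[0.03,-0.004,0.01,-0.5],[0.025,-0.005,0.015,0],[0.012,-0.005,0.02,0],[0.003,-0.004,0.015,0],[0,0,0.006,0],[0,0,0,0],[0,0,0,0],[0,0,0,0]],
])

```text
clock: 33.5
eef_pos: [0.4548, 0.287, 0.1127]
tool_rot: [0.73, 0.674, 0.06, 0.103]
ft_force: [0.1, 0.4, -2.1]
grip_width: 0.0259
```

Run:
```python
from h import *
cylstate(); go(.456,.281,.10)
c=snap('side','s20'); d=snap('scene','sc20')
a=cv2.resize(c['image'][230:340,170:300],(480,406),interpolation=2); b=cv2.resize(d['image'][150:240,320:410],(318,318),interpolation=2)
b=np.pad(b,((0,88),(0,0),(0,0))); cv2.imwrite('pics/z20.png',np.hstack([a,b])[:,:,::-1])
```

```text
cyl ctr [0.4556 0.2868 0.114 ] yaw -4.47 pitch deg 1.18
t 33.5 tcp [0.4548 0.287  0.1127] yaw 85.09 F [ 0.1  0.4 -2.1] w 0.0259 tilt [ 0.226 -0.069 -0.972]
 turn 0 shift [-0.0052 -0.0014  0.013 ] j [ 0.67  0.31 -0.28  0.84 -0.2   0.73]
```

View pics/z20.png

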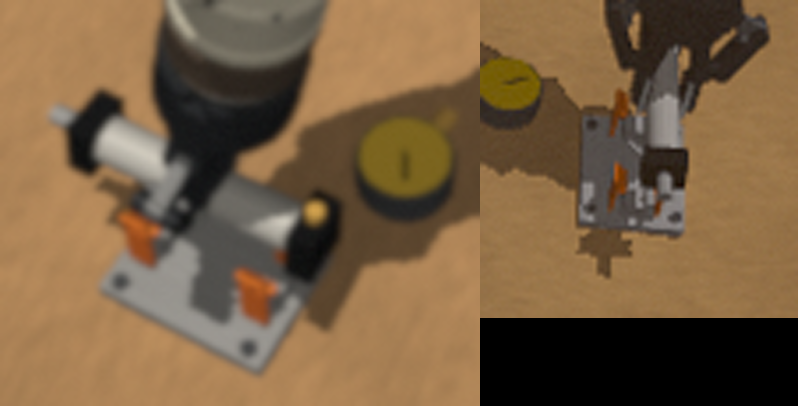

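Run:
```python
from h import *
for n in ('s20','sc20'):
    c=np.load(n+'.npz');P=pts(c);im=c['image'].astype(int)
    a=np.radians(-4.5);u=np.array([np.cos(a),np.sin(a)]);nn=np.array([-u[1],u[0]])
    r=P[...,:2]-np.array([.4556,.2868]); s=r@u;t=r@nn
    m=(abs(t)<.03)&(abs(s)<.13)&(P[...,2]>.085)&(P[...,2]<.14)&(c['range_z']>0)
    out=[]
    for nm,lo,hi in (('neg',-.13,-.04),('pos',.035,.13)):
        k=m&(s>lo)&(s<hi); q=P[k]; print(n,nm,len(q),'s',np.percentile(s[k],[1,99]).round(4),'t',np.percentile(t[k],[2,50,98]).round(4),'z',np.percentile(q[:,2],[50,98]).round(4))
        br=k&(im.min(-1)>110)&(P[...,2]>.115)
        if br.sum()>5: print('   barrel top pts',br.sum(),'t med',np.median(t[br]).round(4),'z max',np.percentile(P[...,2][br],95).round(4))
```

```text
s20 neg 431 s [-0.0815 -0.0406] t [-0.0167  0.0063  0.0189] z [0.1253 0.1359]
   barrel top pts 69 t med 0.0093 z max 0.127
s20 pos 404 s [0.0357 0.0975] t [-0.0171  0.0061  0.0189] z [0.1269 0.1356]
   barrel top pts 169 t med 0.0045 z max 0.1301
sc20 neg 21 s [-0.0731 -0.0407] t [-0.0167 -0.0128  0.0214] z [0.1203 0.128 ]
sc20 pos 239 s [0.0362 0.1025] t [-0.0155  0.0006  0.0183] z [0.1255 0.1357]
   barrel top pts 60 t med 0.0029 z max 0.1308
```

```bash
python3 -c "
from h import *
cylstate(); go(.4555,.2805,.082);go(.4555,.2805,.040)"
```

```text
cyl ctr [0.4559 0.287  0.1143] yaw -4.47 pitch deg 1.22
t 33.6 tcp [0.4551 0.2872 0.113 ] yaw 85.08 F [-0.1 -0.  -1.4] w 0.0259 tilt [ 0.226 -0.069 -0.972]
 turn 0 shift [-0.0051 -0.0063  0.0307] j [ 0.67  0.31 -0.28  0.84 -0.2   0.74]
t 33.6 tcp [0.4551 0.2872 0.113 ] yaw 85.08 F [-0.1 -0.  -1.4] w 0.0259 tilt [ 0.226 -0.069 -0.972]
 turn 0 shift [-0.0029 -0.016   0.0715] j [ 0.67  0.31 -0.28  0.84 -0.2   0.74]
```

Call:
send_rows([
  [[-0.004,-0.001,0.002,0.6],[-0.002,-0.002,0.01,0],[0,-0.002,0.01,0],[0,-0.001,0.007,0],[0,0,0.001,0],[0,0,0,0],[0,0,0,0],[0,0,0,0]],
])

```text
clock: 34.4
eef_pos: [0.4562, 0.2785, 0.0811]
tool_rot: [0.734, 0.669, 0.062, 0.103]
ft_force: [-0.2, 0.2, -2.4]
grip_width: 0.0262
```

Run:
```python
from h import *
cylstate(); go(.4555,.2805,.040)
c=snap('side','s21'); d=snap('scene','sc21')
a=cv2.resize(c['image'][230:340,170:300],(480,406),interpolation=2); b=cv2.resize(d['image'][150:240,320:410],(318,318),interpolation=2)
b=np.pad(b,((0,88),(0,0),(0,0))); cv2.imwrite('pics/z21.png',np.hstack([a,b])[:,:,::-1])
```

```text
cyl ctr [0.4569 0.2783 0.0824] yaw -5.19 pitch deg 1.32
t 34.4 tcp [0.4562 0.2785 0.0811] yaw 84.37 F [-0.2  0.2 -2.4] w 0.0262 tilt [ 0.228 -0.068 -0.971]
 turn 0 shift [ 0.0038 -0.0104  0.0397] j [ 0.65  0.34 -0.33  0.75 -0.19  0.73]
```

View pics/z21.png

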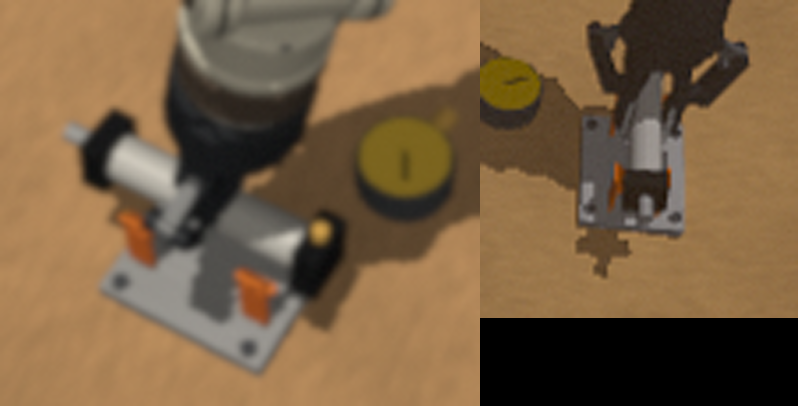

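Call:
send_rows([
  [[0.003,-0.001,0.003,0],[0.001,-0.001,0.005,0],[0,-0.001,0.006,0],[0,-0.002,0.006,0],[0,-0.002,0.006,0],[0,-0.002,0.006,0],[0,-0.002,0.006,0],[0,-0.002,0.006,0]],
])

```text
clock: 35.3
eef_pos: [0.4583, 0.2812, 0.0396]
tool_rot: [0.734, 0.668, 0.066, 0.107]
ft_force: [-16.4, -9.3, 49.5]
grip_width: 0.026
```

Run:
```python
from h import *
cylstate(); go(.4555,.2805,.040)
c=snap('side','s22'); d=snap('scene','sc22')
a=cv2.resize(c['image'][230:340,170:300],(480,406),interpolation=2); b=cv2.resize(d['image'][150:240,320:410],(318,318),interpolation=2)
b=np.pad(b,((0,88),(0,0),(0,0))); cv2.imwrite('pics/z22.png',np.hstack([a,b])[:,:,::-1])
```

```text
cyl ctr [0.459  0.281  0.0409] yaw -5.24 pitch deg 2.07
t 35.3 tcp [0.4583 0.2812 0.0396] yaw 84.28 F [-16.4  -9.3  49.5] w 0.026 tilt [ 0.24  -0.068 -0.968]
 turn 0 shift [-0.001  -0.0025 -0.001 ] j [ 0.66  0.4  -0.38  0.63 -0.2   0.74]
```

View pics/z22.png

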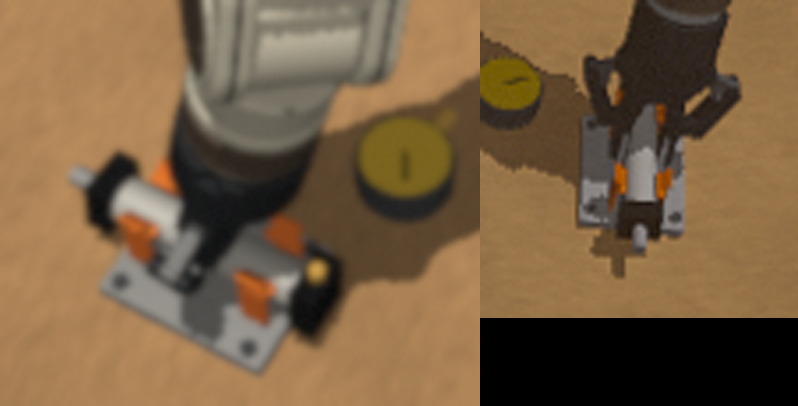

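```bash
cat > fin.py <<'E'
from h import *
import sys
for n,cx,cy in ((sys.argv[1],.4562,.2805),(sys.argv[2],.4572,.2822)):
    c=np.load(n+'.npz');P=pts(c);im=c['image'].astype(int)
    a=np.radians(-5.1);u=np.array([np.cos(a),np.sin(a)]);nn=np.array([-u[1],u[0]])
    r=P[...,:2]-np.array([cx,cy]); s=r@u;t=r@nn
    m=(abs(t)<.022)&(abs(s)<.13)&(P[...,2]>.03)&(P[...,2]<.068)&(c['range_z']>0)
    for nm,lo,hi in (('neg',-.13,-.062),('pos',.062,.13)):
        k=m&(s>lo)&(s<hi); q=P[k]; dk=k&(im.max(-1)<75)
        if k.sum()>5: print(n,nm,k.sum(),'s',np.percentile(s[k],[1,99]).round(4),'dark s',np.percentile(s[dk],[1,50,99]).round(4) if dk.sum()>4 else '','t',np.percentile(t[k],[2,98]).round(4),'ztop',np.percentile(q[:,2],[95,98]).round(4))
    sp=m&(im.max(-1)-im.min(-1)<40)&(im.min(-1)>90)&(abs(s)<.06)
    for lo,hi in ((-.06,-.05),(-.03,-.018),(.018,.03),(.05,.06)):
        k=sp&(s>lo)&(s<hi)
        if k.sum()>2: print('  barrel top at s',lo,k.sum(),np.percentile(P[...,2][k],95).round(4))
E
python3 fin.py s22 sc22
```

```text
s22 neg 228 s [-0.0797 -0.0622] dark s [-0.0798 -0.0752 -0.0623] t [-0.0154  0.02  ] ztop [0.0642 0.0659]
s22 pos 213 s [0.0623 0.1002] dark s [0.0624 0.0703 0.0786] t [-0.0173  0.0192] ztop [0.062  0.0628]
  barrel top at s -0.06 37 0.0574
  barrel top at s -0.03 24 0.0562
  barrel top at s 0.018 46 0.057
  barrel top at s 0.05 37 0.0574
sc22 pos 149 s [0.0639 0.1034] dark s [0.0639 0.0791 0.0986] t [-0.0176  0.0177] ztop [0.0622 0.0647]
  barrel top at s 0.018 27 0.0576
  barrel top at s 0.05 17 0.0564
```

Call:
send_rows([
  [[0,0,0,0],[0,0,0,0],[0,0,0,0],[0,0,0,0],[0,0.002,-0.006,0],[0,0.004,-0.015,0],[0,0.006,-0.025,0],[0,0.006,-0.025,0]],
], hand=-1)

```text
clock: 36.2
eef_pos: [0.4554, 0.2828, 0.1092]
tool_rot: [0.734, 0.668, 0.062, 0.106]
ft_force: [-0.5, -0.1, 0.3]
grip_width: 0.0855
```

```bash
python3 - <<'E'
from h import *
go(.456,.281,.15)
c=snap('side','s23'); d=snap('scene','sc23')
a=cv2.resize(c['image'][230:340,170:300],(480,406),interpolation=2); b=cv2.resize(d['image'][150:240,320:410],(318,318),interpolation=2)
b=np.pad(b,((0,88),(0,0),(0,0))); cv2.imwrite('pics/z23.png',np.hstack([a,b])[:,:,::-1])
E
python3 fin.py s23 sc23
```

```text
t 36.2 tcp [0.4554 0.2828 0.1092] yaw 84.27 F [-0.5 -0.1  0.3] w 0.0855 tilt [ 0.231 -0.073 -0.97 ]
 turn 0 shift [-0.0038  0.0104 -0.0394] j [ 0.66  0.31 -0.29  0.82 -0.2   0.74]
s23 neg 229 s [-0.0794 -0.0624] dark s [-0.0794 -0.0751 -0.0633] t [-0.0183  0.0192] ztop [0.0651 0.0663]
s23 pos 214 s [0.0621 0.0995] dark s [0.0622 0.0699 0.0785] t [-0.0166  0.0203] ztop [0.062  0.0629]
  barrel top at s -0.06 52 0.0573
  barrel top at s -0.03 30 0.0568
  barrel top at s 0.05 17 0.057
sc23 neg 44 s [-0.0792 -0.0623] dark s [-0.0786 -0.0694 -0.0627] t [-0.0182  0.014 ] ztop [0.0662 0.0665]
sc23 pos 147 s [0.0646 0.102 ] dark s [0.0659 0.0792 0.1019] t [-0.0174  0.0172] ztop [0.0627 0.0651]
  barrel top at s -0.06 19 0.0568
  barrel top at s 0.018 29 0.0583
  barrel top at s 0.05 19 0.0564
```

View pics/z23.png

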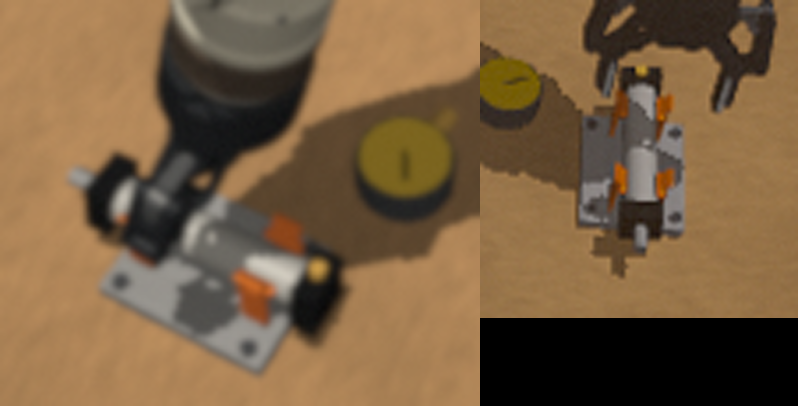

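Run:
```python
from h import *
for n,cx,cy in (('s23',.4562,.2805),('sc23',.4572,.2822)):
    c=np.load(n+'.npz');P=pts(c);im=c['image'].astype(int)
    a=np.radians(-5.1);u=np.array([np.cos(a),np.sin(a)]);nn=np.array([-u[1],u[0]])
    r=P[...,:2]-np.array([cx,cy]); s=r@u;t=r@nn
    for lo,hi in ((-.078,-.064),(.064,.078)):
        k=(s>lo)&(s<hi)&(abs(t)<.012)&(P[...,2]>.05)&(im.max(-1)<80); print(n,lo,k.sum(),np.percentile(P[...,2][k],[10,50,90]).round(4))
    k=(abs(s)<.06)&(abs(t)<.02)&(P[...,2]>.03)&(P[...,2]<.075)
    for lo in np.arange(-.06,.06,.012):
        j=k&(s>lo)&(s<lo+.012)&(abs(t)<.006)&(im.max(-1)-im.min(-1)<40); 
        if j.sum()>2: print('  barrel crown',lo.round(3),j.sum(),np.median(P[...,2][j]).round(4))
```

```text
s23 -0.078 49 [0.0586 0.0606 0.2578]
s23 0.064 52 [0.0582 0.0603 0.0616]
  barrel crown -0.06 29 0.0557
  barrel crown -0.048 28 0.0565
  barrel crown -0.036 29 0.0554
  barrel crown -0.024 29 0.0554
  barrel crown -0.012 25 0.056
  barrel crown -0.0 26 0.0557
  barrel crown 0.012 4 0.0541
  barrel crown 0.048 7 0.0558
sc23 -0.078 15 [0.0565 0.0576 0.0611]
sc23 0.064 29 [0.0551 0.0591 0.0625]
  barrel crown -0.06 17 0.0542
  barrel crown -0.048 13 0.0534
  barrel crown -0.036 9 0.0534
  barrel crown -0.024 12 0.0569
  barrel crown -0.012 15 0.0541
  barrel crown -0.0 11 0.0533
  barrel crown 0.012 16 0.0554
  barrel crown 0.024 15 0.0545
  barrel crown 0.036 12 0.0546
  barrel crown 0.048 12 0.054
```

The barrel crown sits at 0.056 m along its length, which matches 42 + 14 mm, so the cylinder is level and home. I retreat and do a final check.

Call:
send_rows([
  [[0,0.005,-0.03,0],[0,0.005,-0.04,0],[0,0.005,-0.04,0],[0,0.005,-0.03,0],[0,0,0,0],[0,0,0,0],[0,0,0,0],[0,0,0,0]],
])

```text
clock: 37.1
eef_pos: [0.4409, 0.2908, 0.25]
tool_rot: [0.734, 0.668, 0.059, 0.105]
ft_force: [-0.1, 0.2, -0.7]
grip_width: 0.0851
```

```bash
python3 meas.py s24
python3 - <<'E'
from h import *
c=snap('scene','sc24')
P=pts(c);hs=cv2.cvtColor(c['image'],cv2.COLOR_RGB2HSV).astype(int)
m=(hs[...,1]<70)&(hs[...,2]>120)&(P[...,2]>0.09)&(P[...,2]<.13)&(P[...,0]>.48)&(P[...,0]<.68)&(abs(P[...,1])<.12)
q=P[m];print('lid',np.linalg.lstsq(np.c_[q[:,:2],np.ones(len(q))],q[:,2],rcond=None)[0].round(4),np.median(q[:,2]))
E
```

```text
left 0.058 12 0.0916
left 0.066 5 0.0883
left 0.082 6 0.0875
left 0.09 5 0.0871
front 0.05 13 0.4883
front 0.058 49 0.4912
front 0.066 24 0.4919
front 0.074 24 0.4917
front 0.082 22 0.4916
front 0.09 16 0.4916
t 37.15 tcp [0.4408 0.2907 0.2498] yaw 84.28 F [ 0.4  0.1 -0.8] w 0.0855 tilt [ 0.227 -0.075 -0.971]
 turn 86.28 shift [0.0997 0.397  0.2368] j [ 0.7   0.19 -0.06  1.19 -0.2   0.78]
lid [-0.002  0.002  0.11 ] 0.10900764430067855
```

View pics/s24.png

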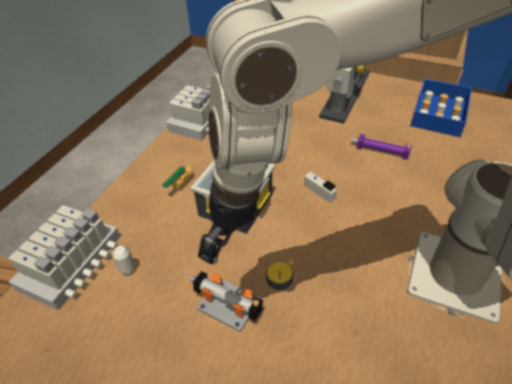

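View pics/sc24.png

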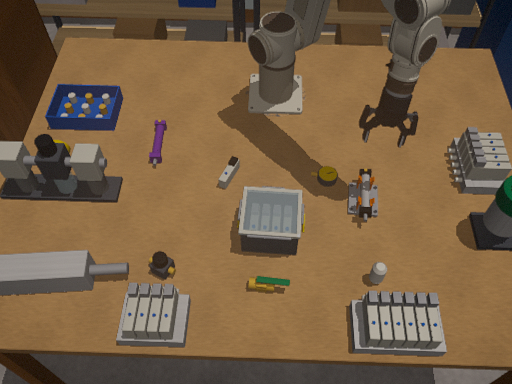

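Run:
```python
from h import *
c=np.load('sc24.npz');im=c['image'];P=pts(c);hs=cv2.cvtColor(im,cv2.COLOR_RGB2HSV).astype(int)
cv2.imwrite('pics/sc24z.png',cv2.resize(im[180:260,225:315],None,fx=7,fy=7,interpolation=cv2.INTER_NEAREST)[:,:,::-1])
m=(hs[...,0]>20)&(hs[...,0]<34)&(hs[...,1]>180)&(hs[...,2]>60); m[:180]=0;m[260:]=0;m[:,:225]=0;m[:,315:]=0
for v,u in np.argwhere(m): print(u,v,P[v,u].round(3))
```

```text
304 215 [0.558 0.096 0.058]
304 216 [0.564 0.096 0.063]
304 217 [0.566 0.096 0.06 ]
304 218 [0.57  0.096 0.062]
304 219 [0.572 0.096 0.059]
304 220 [0.574 0.096 0.056]
238 221 [ 0.605 -0.092  0.089]
304 221 [0.579 0.096 0.059]
238 222 [ 0.606 -0.092  0.085]
304 222 [0.582 0.096 0.058]
238 223 [ 0.606 -0.092  0.08 ]
304 223 [0.585 0.096 0.057]
237 224 [ 0.595 -0.097  0.057]
238 224 [ 0.606 -0.093  0.075]
303 224 [0.616 0.089 0.102]
304 224 [0.59  0.095 0.061]
237 225 [ 0.602 -0.096  0.063]
238 225 [ 0.603 -0.093  0.065]
303 225 [0.594 0.092 0.062]
304 225 [0.592 0.095 0.059]
237 226 [ 0.605 -0.096  0.062]
238 226 [ 0.603 -0.093  0.059]
302 226 [0.615 0.087 0.091]
303 226 [0.593 0.093 0.054]
304 226 [ 0.558  0.101 -0.004]
237 227 [ 0.604 -0.096  0.055]
238 227 [ 0.603 -0.093  0.054]
302 227 [0.613 0.088 0.081]
303 227 [0.601 0.092 0.061]
304 227 [0.565 0.1   0.002]
302 228 [0.615 0.088 0.079]
303 228 [0.602 0.093 0.059]
302 229 [0.613 0.089 0.07 ]
303 229 [0.604 0.093 0.056]
302 230 [0.614 0.089 0.067]
303 230 [0.61  0.092 0.06 ]
302 231 [0.615 0.089 0.063]
303 231 [0.611 0.093 0.056]
```

View pics/sc24z.png

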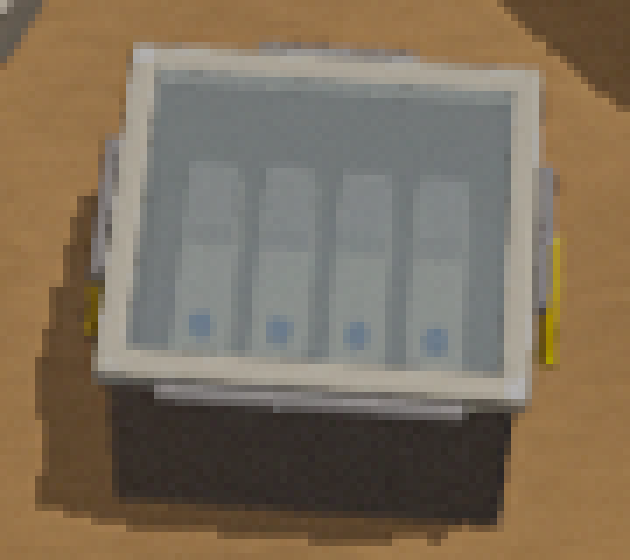

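```bash
python3 -c "
from workcell import order
print(order.job_done())"
```

```text
the job is handed in; nothing more can be done
None
```

The job is handed in at about 37 s of robot time, in the order asked: I shut the lid, folded the three flaps, then pressed the air cylinder into the holder and let go.

**Last checks**
- **Lid:** shut. Its top lies level at z ≈ 0.109–0.110 m, and it held against a 21 N press.
- **Flaps:** all three pushed against their stops at 10–21 N. I folded left, right and front, then pushed left and right a second time. I could measure only the front and left plates from the side: the front reads vertical, and the left reads up to about 0.03 rad off. The right has only a rough look in the scene view and the position of its stop.
- **Cylinder:** the aluminium one, not the purple look-alike. Its crown is at z ≈ 0.056 m in the side view, level along its length (expected 42 + 14 mm). The scene view reads 0.053–0.057 m. It is centred in the holder to within about 1 mm by the side camera; the scene camera reads about 2–3 mm.
- **Other parts:** none looked moved in the last pictures. The gripper was open and about 0.2 m clear of the holder.

**What did not go smoothly**
- The first push on the front flap met about 21 N, probably the gripper's linkage against the lid edge. I stopped and redid it with the hand turned.
- The tool slowly drifted to about 13° of tilt, and I worked around that.
- The wrist force peaked at about 50 N as the cylinder seated. That is under the 120 N limit, and the load went through the gripped cylinder, not the gripper's body.

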